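# Turn two hex blanks red flat up in the stud-welding nest

### The arm

A 6-joint arm with a two-finger parallel gripper is mounted at the origin on the work surface; the furniture and walls round the work are solid. World frame = base frame: x ahead of the robot, y to its left, z up, the work surface at z = 0. Lengths are in m, angles in rad, forces in N, time in s.
With the tool pointing down it reaches from about 0.35 to 0.975 m from the base axis. Payload 4.9 kg.
Tool frame: the origin (TCP) lies at the very end of the fingers, on their centre line; the grasp point (between the pads) lies 19 mm behind it; y points along the fingers, z is the direction in which the jaws open and shut, and the axes are right-handed (so a half turn about y gives the same grasp; the last joint's range is limited). The gripper opens to 85 mm and grips with 20 to 120 N. Pads are 22 mm wide; open, the fingers measure 114 mm over their backs; the gripper's body (76 mm by 85 mm) begins 54 mm behind the grasp point. The pads swing forward as they close: fully open they stand 13 mm farther back than shut.
Start: joints at [1.197, 0.053, 1.613, -0, 1.476, -0.119], TCP at [0.158, 0.605, 0.211] pointing down, gripper open.
Joint ranges: [-3.01, 3.01], [-1.01, 2.22], [0.06, 2.58], [-1.02, 4.17], [0.09, 2.62], [-3.14, 3.14]. Speed limits (rad/s): [2.57, 2.57, 3.14, 3.14, 3.14, 3.14].

### API

Orientations are given as a rotation vector (axis times angle).
In Python, from station import monitor, viewer, ticket gives the robot as it stands.
- The arm moves only by the tool servo_tool, never from a script. Its argument "commands" is one flat list of numbers, 7 for each row, row after row: the turn, a rotation vector about the tool's x, y, z in rad, then the shift along the tool's x, y, z in cm, then the opening, from 0 (shut) to 1 (fully open). In form: [rx, ry, rz, dx, dy, dz, claw, rx, ry, rz, dx, dy, dz, claw, ...]. A call has 1 to 20 rows; each row shifts and turns the pose as measured when the row begins, along the tool's axes as they then stand; what a row does not reach is not made up. A row lasts 1/10 s, in which the tool goes at most 50 mm and 8.59 degrees, less where a joint would pass 70% of its speed; a pose out of reach is approached as far as the arm can. A call is refused whole if a number of a shift passes 5 or a number of a turn 0.15, either way. A call with a gripper value outside its range is refused whole. The fingers move at their own pace and stop on an object; "grip_force" is the grip in N (left out, the last holds). Time passes only in rows, so rows that do not move let the fingers close. It gives the time, the measured TCP pose, the force and the opening at its end, in the units of the state.
- monitor.get_obs(): the state, without advancing time (a new reading comes with each control period).
- viewer.get_image(name): name is "side" or "top"; returns a dict with "frame" (480x640x3 uint8, red, green, blue), "depth" (480x640 float32, m along the optical axis (not along the pixel's ray), 0 where there is no reading), "camera_matrix" (3x3 intrinsics, pixels), "cam_to_world" (4x4, takes a point from camera to world coordinates). Camera axes: x right, y down, z forward; pixel columns grow to the right and rows downward; lengths in m; the calibration is good to about 2 mm. A picture is of the moment at which its call begins.
- ticket.finish_job(): hands the job in, once; it reports no verdict.
The state is a dict: "t": time; "q": joint angles; "dq": joint speeds; "effort": joint torques, N m; "tool_pos": TCP position; "tool_rot": TCP orientation; "contact_force": force on the tool from outside, world axes, zero at the start; "wrist_torque": the same for the moment, N m; "opening": finger opening in m.
Only numpy, scipy, OpenCV 4.12 (cv2) and the standard library are available. Lean on these libraries where they do the work, as an engineer would, in place of code of your own. Each camera call takes 0.05 s, during which the arm holds its last target.

### The job

Get the two hexagonal aluminium blanks ready for stud welding: turn each one over, flat by flat, until its red-painted flat is on top, and leave them lying fully down between the ribs of the two bays of the aluminium nest, one in each bay (either way), lying across the rail and centred on it. Take the iron weight out of the nest first or when you need the bay, and leave it standing upright on the table. Do not tip the weight over, and leave everything else where it is.

Things in the scene. Friction and masses are not known exactly. Their poses are not given: they have to be found in the camera images.
- blank_a_mid (a point): solid aluminium hexagonal blank lying on a flat: 62 mm long, 56 mm across flats (and high), 65 mm across corners, flats 32 mm wide, 0.45 kg; one flat is painted red. This point: its centre, 28 mm above what it lies on. x axis: along the blank, end to end; z axis: out through the red flat. At the start red is one flat from the top.
- blank_b_mid (a point): solid aluminium hexagonal blank lying on a flat: 62 mm long, 56 mm across flats (and high), 65 mm across corners, flats 32 mm wide, 0.45 kg; one flat is painted red. This point: its centre, 28 mm above what it lies on. x axis: along the blank, end to end; z axis: out through the red flat. At the start red is two flats from the top.
- nest: fixed aluminium rail 214 mm long (its y axis), 54 mm wide (x), top 12 mm above the table, with two bays; a bay lies between two dark ribs across the rail (along x), 6 mm high, 7 mm thick, 43.6 mm apart inside (2 mm play beside a seated blank, which overhangs the rail 4 mm at each end). Bolt heads at the ends, 4 mm high. Origin: middle of the underside
- bay_left (a point): middle of the floor of one bay (y = +50 mm in the nest's frame, 12 mm above the table), axes as the nest's: x is the direction in which a blank lies, y goes along the rail, z up. The weight stands in this bay at the start
- bay_right (a point): middle of the floor of the other bay (y = -50 mm in the nest's frame), the same axes
- weight_mid (a point): dark cast-iron holding weight: block 36 mm (its x axis) by 55 mm (its y axis) by 48 mm high with a loop on top (71 mm in all; the loop is not to be gripped), 0.65 kg; it stands on the floor of bay_left with its narrow side along the rail. This point is the middle of the block, 24 mm above its foot; z up
- blank_a: the blank of blank_a_mid, same point and axes. The red paint also runs 10 mm down both end faces beside the red flat
- blank_b: the blank of blank_b_mid, same point and axes; red on its end faces likewise
- weight: the same weight as weight_mid, at its foot
- hex_keys: bystander: set of hex keys in a red plastic holder lying flat, 40x88x12 mm; origin at its underside
- try_square: bystander: engineer's square with a dark stock and steel blade lying flat, 80x107x18 mm; origin at its underside
- tape_roll: bystander: roll of yellow tape lying flat, 91 mm across, 24 mm high; origin at its underside
- tape_measure: bystander: yellow tape measure, 43x73 mm, 62 mm high; origin at its underside
- pen_cup: bystander: card cup with marker pens, 83 mm across, 182 mm high; origin at its underside
- plane: bystander: small wooden block plane, 50x105 mm, 48 mm high; origin at its underside
- marker: bystander: black marker pen lying flat, 14x135 mm, 16 mm high; origin at its underside
- glue_bottle: bystander, fixed: white squeeze bottle, 47 mm across, 130 mm high; origin at its underside
There are look-alikes about, which are no part of the job. What is shaped like the blank_a but orange is not meant.

How it is judged:
By the outcome, as a careful person would: the job done as asked, in the order asked, and still so for the second after the job is handed in, with the robot touching nothing.
It also fails if it takes over 72 s, if anything falls off the work surface, if the arm or the gripper's body presses on something with over 40 N, if the wrist force passes 120 N, or if a joint passes its speed limit or range.

## Working session

There is one attempt and no reset: what is moved stays moved. The work goes in short steps, Python scripts to look and compute and a tool call to move; the robot and the scene stay as the last step left them, time stands still between calls to the robot, and variables do not carry over. Pictures are saved under pics/ and viewed, and the job is handed in when it is done.

Besides the shell and the picture viewer there is one more tool, called as name(argument=value, ...) on one line, values as JSON. servo_tool: Moves the arm, as the interface text tells. Its arguments: {"type":"object","properties":{"commands":{"type":"array","items":{"type":"number"}},"grip_force":{"type":"number"}},"required":["commands"]}

```bash
mkdir -p pics; ls
cat > h.py <<'E'
import numpy as np, cv2
from scipy.spatial.transform import Rotation as R
from station import monitor, viewer, ticket
def grab(name,fn=None):
    d=viewer.get_image(name)
    if fn: cv2.imwrite('pics/'+fn,d['frame'][:,:,::-1])
    np.savez('last_'+name+'.npz',**d)
    return d
def ray(d,u,v,z):
    K=d['camera_matrix'];T=d['cam_to_world']
    r=T[:3,:3]@np.linalg.solve(K,[u,v,1.]);o=T[:3,3]
    return o+r*(z-o[2])/r[2]
def cloud(d):
    K=d['camera_matrix'];T=d['cam_to_world']
    v,u=np.mgrid[0:480,0:640];z=d['depth']
    p=np.stack([(u-K[0,2])/K[0,0]*z,(v-K[1,2])/K[1,1]*z,z],-1)
    return p@T[:3,:3].T+T[:3,3]
E
python3 - <<'E'
from h import *
for n in('top','side'):
    d=grab(n,n+'0.png'); print(n,d['cam_to_world'].round(3),d['camera_matrix'].round(1))
o=monitor.get_obs(); print({k:np.round(v,4) for k,v in o.items()})
print(R.from_rotvec(o['tool_rot']).as_matrix().round(3))
E
```

```text
pics
top [[ 0.014 -0.997  0.081  0.38 ]
 [-1.    -0.015 -0.011  0.033]
 [ 0.012 -0.081 -0.997  1.369]
 [ 0.     0.     0.     1.   ]] [[565.2   0.  322.2]
 [  0.  565.2 237.6]
 [  0.    0.    1. ]]
side [[-0.986 -0.098  0.132  0.288]
 [-0.163  0.508 -0.846  1.424]
 [ 0.016 -0.856 -0.517  0.913]
 [ 0.     0.     0.     1.   ]] [[577.8   0.  316.7]
 [  0.  577.8 246.5]
 [  0.    0.    1. ]]
{'t': np.float64(0.1), 'q': array([ 1.197 ,  0.0533,  1.6141, -0.    ,  1.476 , -0.119 ]), 'dq': array([-0.0001, -0.0003, -0.0047,  0.0013, -0.0012,  0.0014]), 'effort': array([ 7.00000e-04, -3.94896e+01, -3.71366e+01, -1.00000e-04,
        3.80000e-03, -0.00000e+00]), 'tool_pos': array([0.1573, 0.6043, 0.2094]), 'tool_rot': array([-1.5633,  0.2004, -0.1997]), 'contact_force': array([-0.0767, -1.1703,  0.3677]), 'wrist_torque': array([-0.0403, -0.0392, -0.0134]), 'opening': np.float64(0.0852)}
[[ 0.968 -0.001  0.252]
 [-0.252 -0.002  0.968]
 [-0.    -1.    -0.002]]
```

View pics/top0.png

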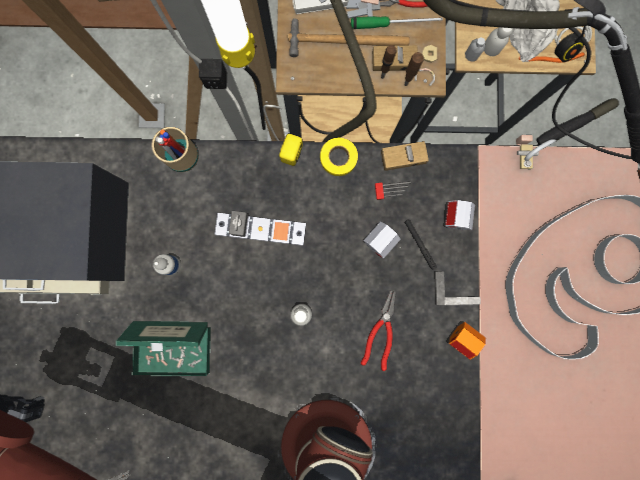

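View pics/side0.png

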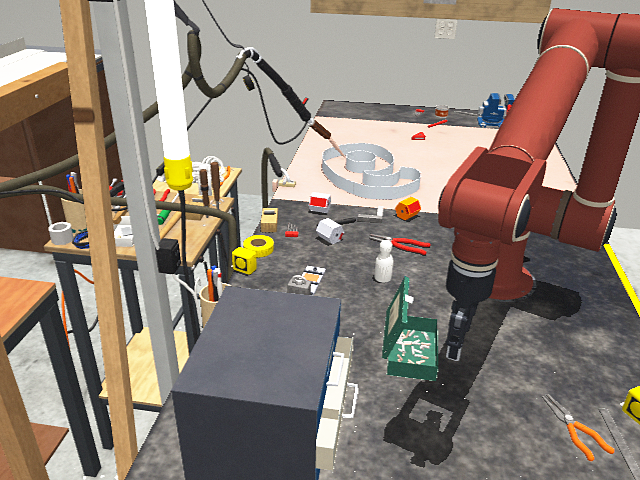

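Run:
```python
from h import *
a=cv2.imread('pics/top0.png');b=cv2.imread('pics/side0.png')
cv2.imwrite('pics/c1.png',np.vstack([cv2.resize(a[130:290,190:350],(800,800),interpolation=2)[100:700][:600]]))
cv2.imwrite('pics/c2.png',cv2.resize(a[150:300,340:490],(600,600),interpolation=2))
cv2.imwrite('pics/c3.png',cv2.resize(b[180:310,230:430],(800,520),interpolation=2))
```

```text
(no output)
```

View pics/c1.png

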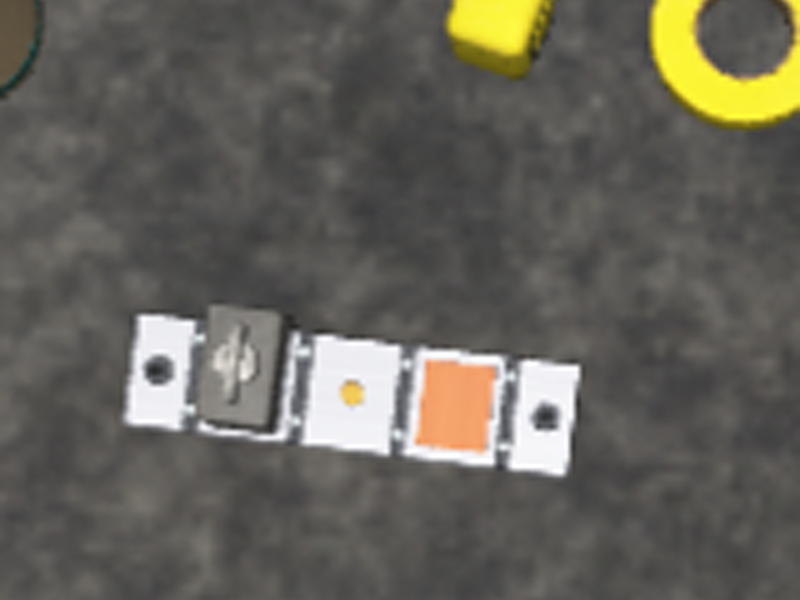

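View pics/c2.png

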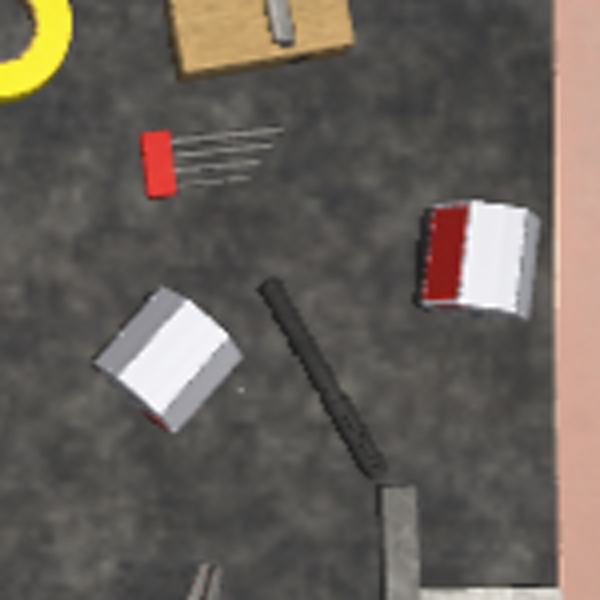

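View pics/c3.png

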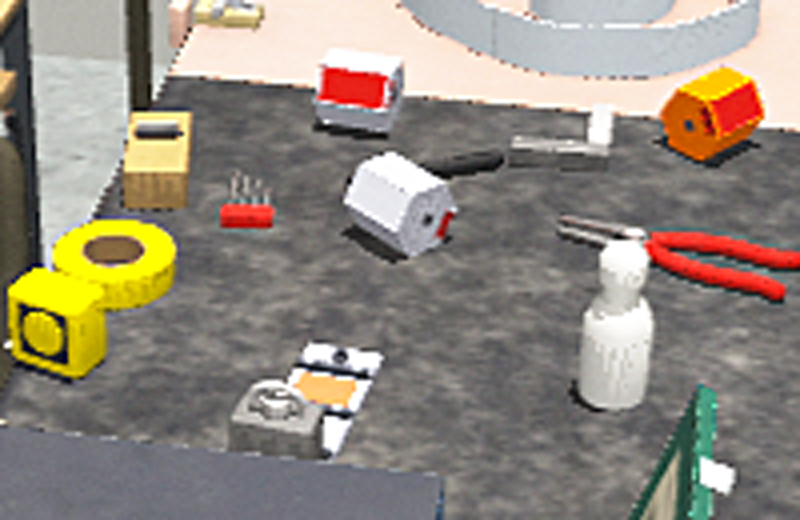

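Run:
```python
from h import *
d=dict(np.load('last_top.npz'));P=cloud(d)
print('table z',np.median(P[255:285,200:260,2]),'nest', P[230,262],P[232,282])
def box(n,u0,u1,v0,v1,z0,z1):
    p=P[v0:v1,u0:u1].reshape(-1,3);p=p[(p[:,2]>z0)&(p[:,2]<z1)]
    r=cv2.minAreaRect((p[:,:2]*1000).astype(np.float32))
    print(n,len(p),'zmed',np.median(p[:,2]).round(4),'c',np.round(r[0],1),'size',np.round(r[1],1),'ang',round(r[2],2))
box('A top',435,480,190,240,.052,.062)
box('B top',355,408,215,265,.052,.062)
box('A all',435,480,190,240,.02,.062)
box('B all',355,408,215,265,.02,.062)
box('W top',225,255,205,242,.054,.066)
box('W all',225,255,205,242,.03,.1)
box('nest',205,315,200,255,.009,.016)
hs=cv2.cvtColor(d['frame'],cv2.COLOR_RGB2HSV)
m=((hs[...,1]<40)&(hs[...,2]>150)).astype(np.uint8);m[:, :205]=0;m[:,315:]=0;m[:200]=0;m[255:]=0
v,u=np.nonzero(m);q=np.array([ray(d,a,b,.012)[:2]*1000 for a,b in zip(u,v)],np.float32);print('nest col',cv2.minAreaRect(q))
for n,(u,v) in {'hex':(382,190),'tape':(339,157),'bottle':(301,316),'meas':(291,149),'orange':(468,340),'box':(160,350),'cup':(180,150),'cab':(110,230),'pliers':(388,300)}.items(): print(n,P[v,u].round(3))
```

```text
table z 0.0010175759745089108 nest [0.50587933 0.16309767 0.01808548] [0.50250334 0.11557092 0.01032959]
A top 403 zmed 0.0562 c [ 548.2 -308.9] size [41.  62.7] ang 83.68
B top 417 zmed 0.0564 c [ 486.5 -123.1] size [42.4 62.3] ang 49.43
A all 727 zmed 0.0533 c [ 548.2 -310.3] size [65. 63.] ang 83.29
B all 736 zmed 0.0534 c [ 486.4 -123. ] size [63.9 62.8] ang 49.18
W top 270 zmed 0.0608 c [518.5 216.8] size [35.1 54.8] ang 83.05
W all 401 zmed 0.0613 c [518.4 216.6] size [35.6 55. ] ang 83.58
nest 1064 zmed 0.0129 c [509.7 168.6] size [257.  113.3] ang 89.23
nest col ((510.3115234375, 168.97833251953125), (214.85606384277344, 53.49765396118164), 84.1012191772461)
hex [ 0.608 -0.125  0.013]
tape [ 0.69  -0.02   0.001]
bottle [0.309 0.064 0.122]
meas [0.695 0.095 0.059]
orange [ 0.255 -0.321  0.053]
box [0.235 0.36  0.153]
cup [0.682 0.35  0.083]
cab [0.492 0.492 0.111]
pliers [ 0.343 -0.142  0.003]
```

Run:
```python
from h import *
for n,(u0,u1,v0,v1) in {'top':(265,300,215,250),'side':(290,335,265,300)}.items():
    d=dict(np.load(f'last_{n}.npz'))
    hs=cv2.cvtColor(d['frame'],cv2.COLOR_RGB2HSV)
    m=np.zeros((480,640),bool);m[v0:v1,u0:u1]=((hs[...,0]<20)&(hs[...,1]>100)&(hs[...,2]>150))[v0:v1,u0:u1]
    v,u=np.nonzero(m);q=np.array([ray(d,a,b,.012)[:2]*1000 for a,b in zip(u,v)],np.float32);print(n,len(q),cv2.minAreaRect(q),q.mean(0))
d=dict(np.load('last_side.npz'));P=cloud(d)
def box(n,u0,u1,v0,v1,z0,z1):
    p=P[v0:v1,u0:u1].reshape(-1,3);p=p[(p[:,2]>z0)&(p[:,2]<z1)]
    r=cv2.minAreaRect((p[:,:2]*1000).astype(np.float32))
    print(n,len(p),'zmed',np.median(p[:,2]).round(4),'c',np.round(r[0],1),'size',np.round(r[1],1),'ang',round(r[2],2))
box('A top',305,335,188,215,.052,.062)
box('B top',312,348,215,246,.052,.062)
box('W top',285,315,270,298,.054,.066)
```

```text
top 228 ((505.16973876953125, 119.08243560791016), (32.26561737060547, 40.706974029541016), 84.01100158691406) [505.26422 119.13769]
side 83 ((506.6137390136719, 113.44612121582031), (31.675209045410156, 38.731658935546875), 84.07009887695312) [505.86084 112.39105]
A top 110 zmed 0.056 c [ 549.8 -306.5] size [48.6 63.9] ang 87.43
B top 140 zmed 0.0559 c [ 491.1 -121.8] size [45.1 71.8] ang 54.72
W top 162 zmed 0.0599 c [520.5 217.5] size [39.1 54.7] ang 84.96
```

```bash
cat >> h.py <<'E'
D=np.pi/180
def Rt(yaw,phi=0):
    "jaw axis z at world yaw (deg), tool down, rolled phi deg about jaw axis"
    c,s=np.cos(yaw*D),np.sin(yaw*D)
    z=np.array([c,s,0]);y=np.array([0,0,-1.]);x=np.cross(y,z)
    return R.from_matrix(np.stack([x,y,z],1))*R.from_euler('z',phi,degrees=True)
def go(pos,yaw,phi=0,gp=False):
    "pos: TCP target (m) or, gp, the grasp point; prints turn in tool axes and then shift in TARGET tool axes"
    o=monitor.get_obs();R0=R.from_rotvec(o['tool_rot']);R1=Rt(yaw,phi)
    pos=np.array(pos,float)
    if gp: pos=pos+R1.apply([0,.019,0])
    w=(R0.inv()*R1).as_rotvec();d=pos-o['tool_pos']
    print('t %.1f'%o['t'],'q',np.round(o['q'],2),'tcp',np.round(o['tool_pos']*1000,1),'open %.1f'%(o['opening']*1000),'F',np.round(o['contact_force'],1))
    print(' turn',w.round(3),'rows>=',np.ceil(np.abs(w).max()/.15),' shift cm (after turn)',(R1.inv().apply(d)*100).round(2),' (before turn)',(R0.inv().apply(d)*100).round(2))
NX=np.array([.9947,-.103,0]);NY=np.array([.103,.9947,0])
BL=np.array([.5154,.2187,.012]);BR=np.array([.5052,.1192,.012])
E
python3 - <<'E'
from h import *
d=dict(np.load('last_top.npz'));P=cloud(d);p=P.reshape(-1,3)
for x0,x1,y0,y1 in [(.15,.3,.27,.5),(.3,.6,.3,.7),(.3,.45,.3,.45),(.35,.65,.45,.7)]:
    k=p[(p[:,0]>x0)&(p[:,0]<x1)&(p[:,1]>y0)&(p[:,1]<y1)&(p[:,2]>.03)]
    print(x0,y0,len(k), k[:,2].max() if len(k) else 0, k.min(0),k.max(0)) if len(k) else print(0)
go([.5175,.218,.12],-6.2)
E
```

```text
0.15 0.27 3138 0.5622809796590053 [0.15022396 0.27857467 0.03000493] [0.289719   0.49993625 0.56228098]
0.3 0.3 14913 0.2354886530059377 [0.32815072 0.35642066 0.03005097] [0.59998253 0.69997147 0.23548865]
0.3 0.3 423 0.1336973709294733 [0.39648169 0.35642066 0.03018829] [0.44279905 0.40214674 0.13369737]
0.35 0.45 15526 0.2354886530059377 [0.35007962 0.48761359 0.03005097] [0.62009701 0.69997147 0.23548865]
t 0.1 q [ 1.2   0.05  1.61 -0.    1.48 -0.12] tcp [157.3 604.3 209.4] open 85.2 F [-0.1 -1.2  0.4]
 turn [2.000e-03 1.424e+00 1.000e-03] rows>= 10.0  shift cm (after turn) [34.51  8.94 39.98]  (before turn) [ 44.59   8.98 -28.29]
```

servo_tool(commands=[0,0.142,0,0,-0.6,0,1,0,0.142,0,0,-0.6,0,1,0,0.142,0,0,-0.6,0,1,0,0.142,0,0,-0.6,0,1,0,0.142,0,0,-0.6,0,1,0,0.142,0,0,-0.6,0,1,0,0.142,0,0,-0.6,0,1,0,0.142,0,0,-0.6,0,1,0,0.142,0,0,-0.6,0,1,0,0.142,0,0,-0.6,0,1,0,0,0,3.1,0,3.6,1,0,0,0,3.1,0,3.6,1,0,0,0,3.1,0,3.6,1,0,0,0,3.1,0,3.6,1,0,0,0,3.1,0,3.6,1,0,0,0,3.1,0,3.6,1,0,0,0,3.1,0,3.6,1,0,0,0,3.1,0,3.6,1])

```text
t: 1.9
tool_pos: [0.4031, 0.3018, 0.2612]
tool_rot: [-1.154, 1.318, -1.332]
contact_force: [0.3, 0.0, 0.4]
opening: 0.0853
```

```bash
python3 -c "
from h import *
go([.5175,.218,.12],-6.2)"
```

```text
t 1.9 q [ 0.5  -0.25  1.81 -0.01  1.6   0.66] tcp [403.1 301.8 261.2] open 85.3 F [0.3 0.  0.4]
 turn [ 0.007 -0.045  0.02 ] rows>= 1.0  shift cm (after turn) [ 7.1  14.12 12.28]  (before turn) [ 6.25 14.17 12.68]
```

servo_tool(commands=[0.007,-0.045,0.02,1.6,3,3,1,0,0,0,1.7,3.4,3,1,0,0,0,1.8,3.4,3,1,0,0,0,1.7,3.4,3,1,0,0,0,0,0,0,1])

```text
t: 2.4
tool_pos: [0.5209, 0.2111, 0.1263]
tool_rot: [-1.148, 1.291, -1.293]
contact_force: [-0.8, 0.3, -0.5]
opening: 0.0854
```

```bash
python3 -c "
from h import *
go([.5185,.217,.018],-6.2)
d=grab('top','t1.png');a=d['frame'][150:300,170:370,::-1];cv2.imwrite('pics/t1c.png',cv2.resize(a,(800,600)))
d=grab('side','s1.png');a=d['frame'][200:320,230:390,::-1];cv2.imwrite('pics/s1c.png',cv2.resize(a,(800,600)))"
```

```text
t 2.4 q [ 0.25 -0.03  1.84  0.    1.33  0.37] tcp [520.9 211.1 126.3] open 85.4 F [-0.8  0.3 -0.5]
 turn [-0.004 -0.006 -0.003] rows>= 1.0  shift cm (after turn) [-0.56 10.83 -0.3 ]  (before turn) [-0.52 10.83 -0.34]
```

View pics/s1c.png

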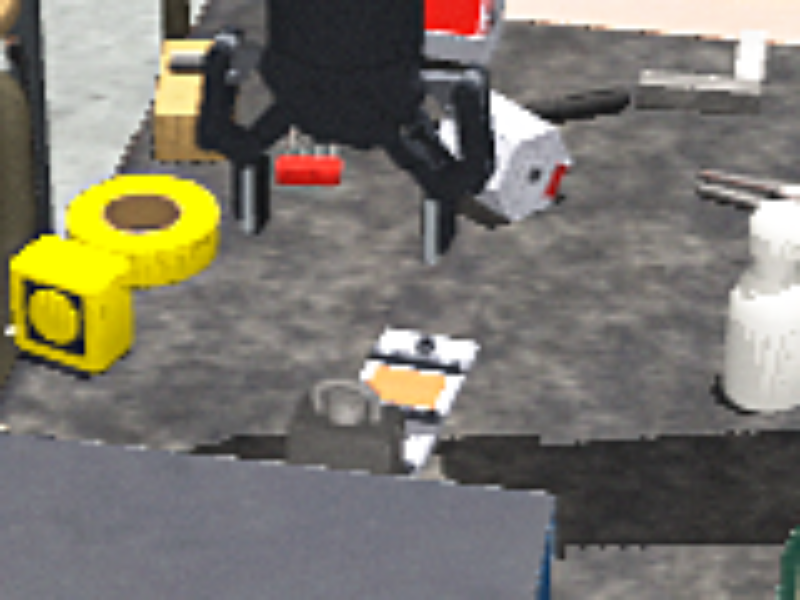

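servo_tool(commands=[0,0,0,-0.55,3,-0.3,1,0,0,0,0,3,0,1,0,0,0,0,2,0,1,0,0,0,0,2,0,1,0,0,0,0,0.8,0,1,0,0,0,0,0,0,1])

```text
t: 3.1
tool_pos: [0.5255, 0.2292, 0.034]
tool_rot: [-1.124, 1.269, -1.288]
contact_force: [1.0, 0.6, 0.7]
opening: 0.0855
```

```bash
python3 -c "
from h import *
go([.5185,.217,.016],-6.2)
d=grab('top','t2.png');a=d['frame'][150:300,170:370,::-1];cv2.imwrite('pics/t2c.png',cv2.resize(a,(800,600)))
d=grab('side','s2.png');a=d['frame'][200:320,230:390,::-1];cv2.imwrite('pics/s2c.png',cv2.resize(a,(800,600)))"
```

```text
t 3.1 q [0.28 0.08 1.89 0.   1.13 0.38] tcp [525.5 229.2  34. ] open 85.5 F [1.  0.6 0.7]
 turn [-0.03   0.004 -0.017] rows>= 1.0  shift cm (after turn) [ 1.29  1.8  -0.56]  (before turn) [ 1.32  1.76 -0.62]
```

View pics/s2c.png

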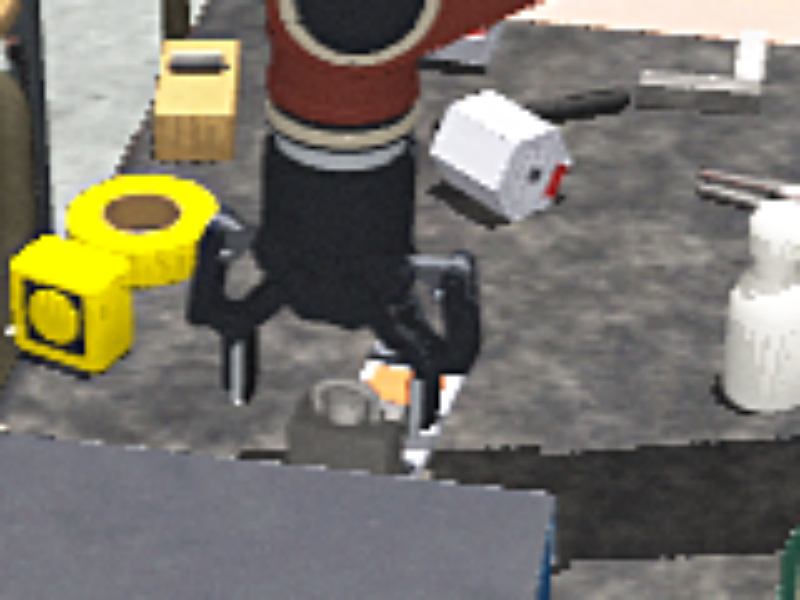

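View pics/t2c.png

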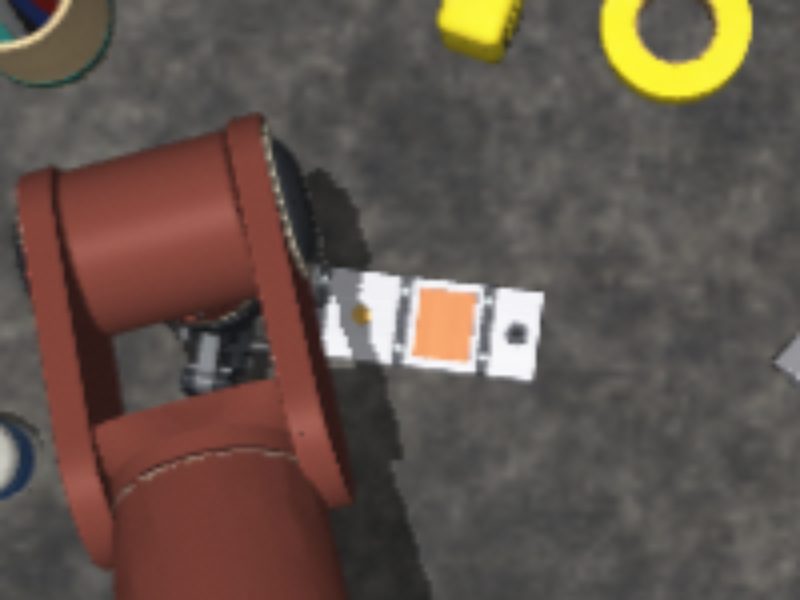

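servo_tool(commands=[-0.03,0,-0.017,1.3,0,-0.6,1,0,0,0,0,0,0,1,0,0,0,0,0,0,1])

```text
t: 3.5
tool_pos: [0.5221, 0.2184, 0.04]
tool_rot: [-1.149, 1.279, -1.287]
contact_force: [0.4, -0.2, -0.5]
opening: 0.0855
```

```bash
python3 -c "
from h import *
go([.5185,.217,.016],-6.2)"
```

```text
t 3.5 q [0.26 0.07 1.89 0.   1.17 0.37] tcp [522.1 218.4  40. ] open 85.5 F [ 0.4 -0.2 -0.5]
 turn [-0.009  0.005 -0.004] rows>= 1.0  shift cm (after turn) [ 0.18  2.4  -0.34]  (before turn) [ 0.19  2.39 -0.36]
```

servo_tool(commands=[-0.009,0.005,-0.004,0.19,0.8,-0.35,1,0,0,0,0,0.8,0,1,0,0,0,0,0.8,0,1,0,0,0,0,0,0,1,0,0,0,0,0,0,1])

```text
t: 4.0
tool_pos: [0.5189, 0.2177, 0.0146]
tool_rot: [-1.154, 1.288, -1.289]
contact_force: [0.4, -0.2, -0.4]
opening: 0.0855
```

```bash
python3 -c "
from h import *
go([.5185,.217,.016],-6.2)"
```

```text
t 4.0 q [0.26 0.11 1.9  0.   1.13 0.37] tcp [518.9 217.7  14.6] open 85.5 F [ 0.4 -0.2 -0.4]
 turn [-0.002 -0.    -0.001] rows>= 1.0  shift cm (after turn) [ 0.07 -0.14 -0.03]  (before turn) [ 0.07 -0.14 -0.03]
```

servo_tool(commands=[0,0,0,0,0,0,0,0,0,0,0,0,0,0,0,0,0,0,0,0,0,0,0,0,0,0,0,0,0,0,0,0,0,0,0,0,0,0,0,0,0,0], grip_force=60)

```text
t: 4.6
tool_pos: [0.5193, 0.2179, 0.0147]
tool_rot: [-1.153, 1.287, -1.289]
contact_force: [1.3, 0.9, -0.2]
opening: 0.054
```

servo_tool(commands=[0,0,0,0,-1,0,0,0,0,0,0,-1.5,0,0,0,0,0,0,-1.5,0,0,0,0,0,0,0,-1.5,0,0,0,0,-0.2,0,-3,0,0,0,0,-0.2,0,-3,0,0,0,0,-0.2,0,-3,0,0,0,0,-0.2,0,-2,0,0,0,0,0,0,-1,0,0,0,0,0,0,0,0])

```text
t: 5.6
tool_pos: [0.3796, 0.2402, 0.0615]
tool_rot: [-1.153, 1.289, -1.289]
contact_force: [0.7, 0.5, -6.8]
opening: 0.0538
```

```bash
python3 -c "
from h import *
go([.40,.24,.006],-6.2)"
```

```text
t 5.6 q [ 0.4  -0.24  2.15  0.    1.24  0.51] tcp [379.6 240.2  61.5] open 53.8 F [ 0.7  0.5 -6.8]
 turn [-0.001 -0.002 -0.002] rows>= 1.0  shift cm (after turn) [-0.2   5.55  2.03]  (before turn) [-0.19  5.55  2.02]
```

servo_tool(commands=[0,0,0,0,1.8,0.5,0,0,0,0,0,1.5,0,0,0,0,0,0,0.8,0,0,0,0,0,0,0.5,0,0,0,0,0,0,0.2,0,0,0,0,0,0,0,0,0])

```text
t: 6.2
tool_pos: [0.3916, 0.2403, 0.0165]
tool_rot: [-1.143, 1.284, -1.293]
contact_force: [-0.6, -1.2, -5.6]
opening: 0.0542
```

```bash
python3 -c "
from h import *
go([.385,.24,.0035],-6.2)"
```

```text
t 6.2 q [ 0.39 -0.15  2.15 -0.    1.13  0.5 ] tcp [391.6 240.3  16.5] open 54.2 F [-0.6 -1.2 -5.6]
 turn [-0.011 -0.003 -0.005] rows>= 1.0  shift cm (after turn) [ 0.1   1.3  -0.65]  (before turn) [ 0.1   1.29 -0.67]
```

servo_tool(commands=[-0.011,0,-0.005,0,0.5,0,0,0,0,0,0,0.4,0,0,0,0,0,0,0.3,0,0,0,0,0,0,0.15,0,0,0,0,0,0,0,0,0])

```text
t: 6.7
tool_pos: [0.3931, 0.2408, 0.0034]
tool_rot: [-1.153, 1.29, -1.291]
contact_force: [0.1, -0.7, -6.4]
opening: 0.0537
```

```bash
python3 -c "
from h import *
go([.385,.24,.0035],-6.2)"
```

```text
t 6.7 q [ 0.39 -0.11  2.15 -0.    1.11  0.5 ] tcp [393.1 240.8   3.4] open 53.7 F [ 0.1 -0.7 -6.4]
 turn [-0.001 -0.003 -0.001] rows>= 1.0  shift cm (after turn) [ 0.17 -0.01 -0.8 ]  (before turn) [ 0.17 -0.01 -0.8 ]
```

servo_tool(commands=[0,0,0,0,0.1,0,0,0,0,0,0,0.1,0,0,0,0,0,0,0,0,0])

```text
t: 7.0
tool_pos: [0.3936, 0.2411, 0.003]
tool_rot: [-1.153, 1.289, -1.291]
contact_force: [0.6, 0.5, -6.3]
opening: 0.0537
```

servo_tool(commands=[0,0,0,0,0.2,0,0,0,0,0,0,0.2,0,0,0,0,0,0,0,0,0])

```text
t: 7.3
tool_pos: [0.3944, 0.2415, 0.0032]
tool_rot: [-1.155, 1.29, -1.29]
contact_force: [-0.0, -0.1, -7.3]
opening: 0.0537
```

servo_tool(commands=[0,0,0,0,0.4,-0.1,0,0,0,0,0,0,0,0])

```text
t: 7.5
tool_pos: [0.3958, 0.2422, 0.0035]
tool_rot: [-1.153, 1.287, -1.291]
contact_force: [0.4, 0.6, -7.4]
opening: 0.0534
```

```bash
python3 -c "
from h import *
d=grab('side','s3.png');a=d['frame'][230:350,280:440,::-1];cv2.imwrite('pics/s3c.png',cv2.resize(a,(800,600)))
o=monitor.get_obs();print({k:np.round(v,4) for k,v in o.items()})
go([.385,.24,.0035],-6.2)
"
```

```text
{'t': np.float64(7.55), 'q': array([ 3.8960e-01, -1.0650e-01,  2.1408e+00, -1.6000e-03,  1.1042e+00,
        5.0040e-01]), 'dq': array([ 0.0003,  0.0107,  0.0144,  0.0047, -0.0227, -0.0029]), 'effort': array([ 8.27000e-02, -2.87382e+01, -3.30568e+01, -2.75000e-02,
        2.34500e-01,  2.40000e-03]), 'tool_pos': array([0.396 , 0.2423, 0.0034]), 'tool_rot': array([-1.1525,  1.2872, -1.2914]), 'contact_force': array([ 0.9744,  0.5865, -6.9301]), 'wrist_torque': array([ 0.0823, -0.0608, -0.0415]), 'opening': np.float64(0.0538)}
t 7.5 q [ 0.39 -0.11  2.14 -0.    1.1   0.5 ] tcp [396.  242.3   3.4] open 53.8 F [ 1.   0.6 -6.9]
 turn [-0.003 -0.002 -0.   ] rows>= 1.0  shift cm (after turn) [ 0.35 -0.01 -1.07]  (before turn) [ 0.35 -0.01 -1.07]
```

View pics/s3c.png

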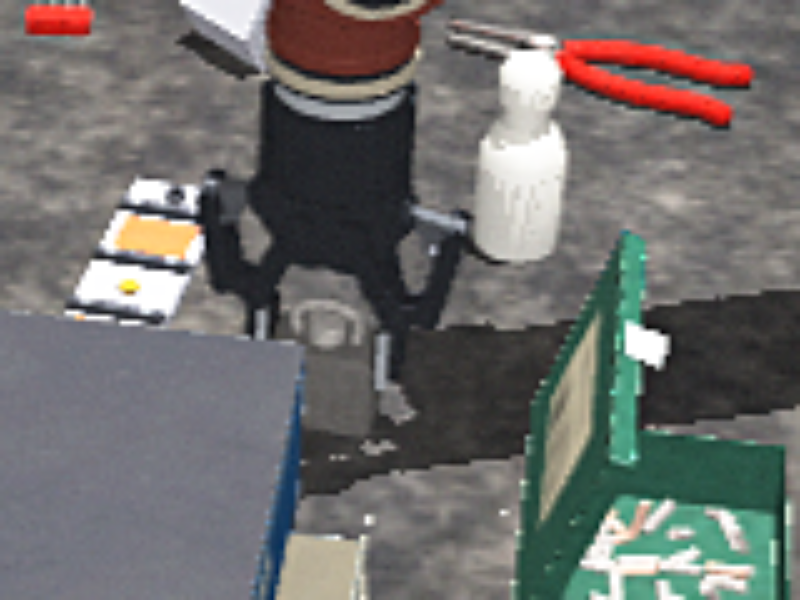

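```bash
python3 -c "
from h import *
d=dict(np.load('last_side.npz'));P=cloud(d)
for v in range(288,322,2): print(v,[tuple((P[v,u]*1000).round().astype(int)) for u in (342,346,350)])
"
```

```text
288 [(np.int64(417), np.int64(130), np.int64(-2)), (np.int64(406), np.int64(128), np.int64(-2)), (np.int64(395), np.int64(125), np.int64(-3))]
290 [(np.int64(405), np.int64(240), np.int64(70)), (np.int64(395), np.int64(242), np.int64(72)), (np.int64(393), np.int64(140), np.int64(1))]
292 [(np.int64(406), np.int64(235), np.int64(60)), (np.int64(396), np.int64(230), np.int64(57)), (np.int64(385), np.int64(242), np.int64(68))]
294 [(np.int64(405), np.int64(243), np.int64(60)), (np.int64(395), np.int64(239), np.int64(58)), (np.int64(385), np.int64(242), np.int64(61))]
296 [(np.int64(403), np.int64(252), np.int64(60)), (np.int64(394), np.int64(248), np.int64(58)), (np.int64(384), np.int64(241), np.int64(54))]
298 [(np.int64(403), np.int64(249), np.int64(52)), (np.int64(393), np.int64(251), np.int64(54)), (np.int64(384), np.int64(245), np.int64(51))]
300 [(np.int64(403), np.int64(249), np.int64(45)), (np.int64(393), np.int64(249), np.int64(47)), (np.int64(383), np.int64(249), np.int64(48))]
302 [(np.int64(402), np.int64(257), np.int64(45)), (np.int64(392), np.int64(255), np.int64(45)), (np
[... 625 characters left out ...]
nt64(401), np.int64(255), np.int64(12)), (np.int64(391), np.int64(260), np.int64(17)), (np.int64(380), np.int64(261), np.int64(20))]
314 [(np.int64(401), np.int64(259), np.int64(9)), (np.int64(390), np.int64(259), np.int64(10)), (np.int64(380), np.int64(261), np.int64(14))]
316 [(np.int64(401), np.int64(254), np.int64(-1)), (np.int64(391), np.int64(252), np.int64(-1)), (np.int64(380), np.int64(263), np.int64(9))]
318 [(np.int64(400), np.int64(263), np.int64(-1)), (np.int64(390), np.int64(260), np.int64(-1)), (np.int64(380), np.int64(254), np.int64(-5))]
320 [(np.int64(399), np.int64(270), np.int64(-1)), (np.int64(389), np.int64(270), np.int64(0)), (np.int64(379), np.int64(270), np.int64(2))]
```

servo_tool(commands=[0,0,0,0,0,0,0.8,0,0,0,0,0,0,1,0,0,0,0,0,0,1,0,0,0,0,0,0,1])

```text
t: 7.95
tool_pos: [0.3985, 0.2434, 0.0048]
tool_rot: [-1.147, 1.285, -1.292]
contact_force: [0.4, -0.5, -0.1]
opening: 0.0853
```

```bash
python3 -c "
from h import *
go(BR+[0,0,.1],-5.9)"
```

```text
t 8.0 q [ 0.39 -0.11  2.14 -0.    1.1   0.5 ] tcp [398.5 243.4   4.8] open 85.3 F [ 0.4 -0.5 -0.1]
 turn [-0.008 -0.007 -0.003] rows>= 1.0  shift cm (after turn) [ 11.26 -10.72  11.89]  (before turn) [ 11.13 -10.65  12.06]
```

servo_tool(commands=[0,0,0,0,-2,0,1,0,0,0,0,-4,0,1,0,0,0,0,-4,0,1,0,0,0,0,-4,0,1,0,0,0,0,-2,0,1])

```text
t: 8.45
tool_pos: [0.3941, 0.2417, 0.1657]
tool_rot: [-1.156, 1.29, -1.291]
contact_force: [0.9, 0.5, 0.6]
opening: 0.0854
```

```bash
python3 -c "
from h import *
d=grab('side','s4.png');a=d['frame'][230:350,280:440,::-1];cv2.imwrite('pics/s4c.png',cv2.resize(a,(800,600)))
go([.548,-.310,.17],-6.5)"
```

```text
t 8.5 q [ 0.39 -0.32  2.02 -0.    1.44  0.5 ] tcp [395.6 242.4 168.6] open 85.6 F [1.2 0.7 2.2]
 turn [-0.004  0.003 -0.001] rows>= 1.0  shift cm (after turn) [53.16 -0.14 21.4 ]  (before turn) [53.22 -0.1  21.24]
```

View pics/s4c.png

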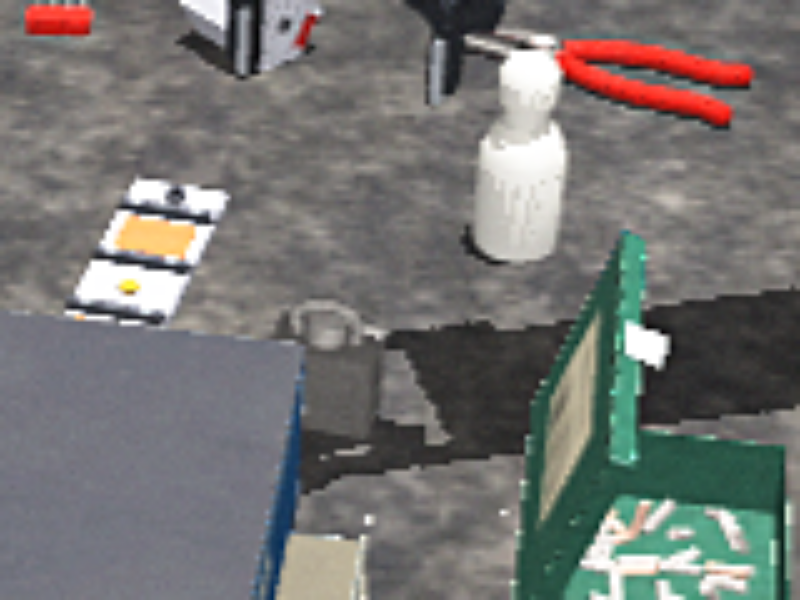

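servo_tool(commands=[0,0,0,4.4,0,1.8,1,0,0,0,4.4,0,1.8,1,0,0,0,4.4,0,1.8,1,0,0,0,4.4,0,1.8,1,0,0,0,4.4,0,1.8,1,0,0,0,4.4,0,1.8,1,0,0,0,4.4,0,1.8,1,0,0,0,4.4,0,1.8,1,0,0,0,4.4,0,1.8,1,0,0,0,4.4,0,1.8,1,0,0,0,4.4,0,1.8,1,0,0,0,3,0,1,1,0,0,-0.131,0,0,0,1,0,0,-0.131,0,0,0,1,0,0,-0.131,0,0,0,1,0,0,-0.131,0,0,0,1,0,0,0,0,0,0,1])

```text
t: 10.2
tool_pos: [0.5528, -0.3154, 0.1593]
tool_rot: [-1.558, 1.004, -1.672]
contact_force: [-0.8, 0.4, 0.0]
opening: 0.0854
```

```bash
python3 -c "
from h import *
go([.548,-.310,.10],-6.5,-30,True)"
```

```text
t 10.2 q [-0.41  0.05  1.78 -0.55  1.19 -0.12] tcp [ 552.8 -315.4  159.3] open 85.4 F [-0.8  0.4  0. ]
 turn [-0.009 -0.001  0.012] rows>= 1.0  shift cm (after turn) [-3.38  6.8  -0.53]  (before turn) [-3.46  6.75 -0.6 ]
```

servo_tool(commands=[-0.009,0,0.012,-1.2,2.2,-0.2,1,0,0,0,-1.2,2.2,-0.2,1,0,0,0,-1,2,-0.2,1,0,0,0,0,0,0,1,0,0,0,0,0,0,1])

```text
t: 10.7
tool_pos: [0.546, -0.319, 0.0811]
tool_rot: [-1.548, 1.03, -1.656]
contact_force: [0.4, -0.4, 0.6]
opening: 0.0856
```

```bash
python3 -c "
from h import *
go([.5485,-.3095,.026],-6.5,-30,True)"
```

```text
t 10.7 q [-0.42  0.13  1.83 -0.56  1.09 -0.07] tcp [ 546.  -319.    81.1] open 85.6 F [ 0.4 -0.4  0.6]
 turn [ 0.002 -0.003 -0.01 ] rows>= 1.0  shift cm (after turn) [-3.6   6.19  0.14]  (before turn) [-3.54  6.22  0.15]
```

servo_tool(commands=[0,0,-0.01,-0.8,1.4,0.1,1,0,0,0,-0.8,1.4,0,1,0,0,0,-0.8,1.4,0,1,0,0,0,-0.6,1,0,1,0,0,0,-0.3,0.5,0,1,0,0,0,0,0,0,1,0,0,0,0,0,0,1])

```text
t: 11.4
tool_pos: [0.5484, -0.3203, 0.0113]
tool_rot: [-1.553, 1.023, -1.666]
contact_force: [-0.4, -0.1, -0.5]
opening: 0.0854
```

```bash
python3 -c "
from h import *
go([.5485,-.3095,.026],-6.5,-30,True)
d=grab('side','s5.png');a=d['frame'][140:260,250:410,::-1];cv2.imwrite('pics/s5c.png',cv2.resize(a,(800,600)))"
```

```text
t 11.4 q [-0.42  0.24  1.84 -0.61  0.98  0.02] tcp [ 548.4 -320.3   11.3] open 85.4 F [-0.4 -0.1 -0.5]
 turn [ 0.001 -0.005  0.   ] rows>= 1.0  shift cm (after turn) [-0.2   0.09 -0.11]  (before turn) [-0.2   0.09 -0.11]
```

View pics/s5c.png

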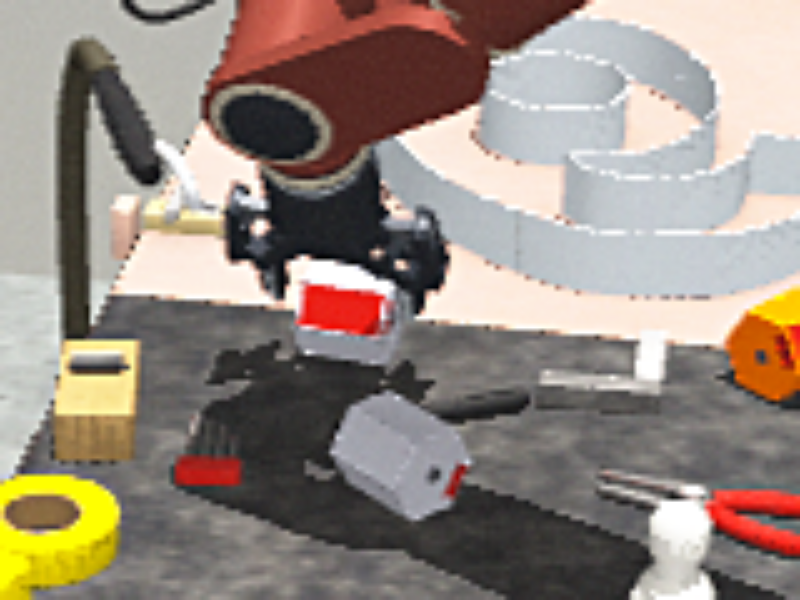

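servo_tool(commands=[0,0,0,-0.2,0.1,-0.1,1,0,0,0,0,0,0,0,0,0,0,0,0,0,0,0,0,0,0,0,0,0,0,0,0,0,0,0,0,0,0,0,0,0,0,0], grip_force=70)

```text
t: 12.05
tool_pos: [0.5488, -0.3188, 0.0119]
tool_rot: [-1.55, 1.02, -1.669]
contact_force: [0.2, -0.6, -1.3]
opening: 0.0605
```

```bash
python3 -c "
from h import *
go([.5485,-.3095,.17],-6.5,-30,True)"
```

```text
t 12.1 q [-0.42  0.24  1.84 -0.61  0.98  0.03] tcp [ 548.8 -318.8   11.9] open 60.5 F [ 0.2 -0.6 -1.3]
 turn [-0.003 -0.007  0.001] rows>= 1.0  shift cm (after turn) [  7.11 -12.25  -0.14]  (before turn) [  7.12 -12.25  -0.06]
```

servo_tool(commands=[0,0,0,0.7,-1.2,0,0,0,0,0,1.4,-2.5,0,0,0,0,0,1.6,-2.8,0,0,0,0,0,1.6,-2.8,0,0,0,0,0,1.6,-2.8,0,0,0,0,0.131,0,0,0,0,0,0,0.131,0,0,0,0,0,0,0.131,0,0,0,0,0,0,0.131,0,0,0,0,0,0,0.131,0,0,0,0,0,0,0.131,0,0,0,0,0,0,0.131,0,0,0,0,0,0,0.131,0,0,0,0,0,0,0,0,0,0,0])

```text
t: 13.45
tool_pos: [0.5381, -0.3129, 0.1518]
tool_rot: [-0.711, 1.488, -0.861]
contact_force: [-0.3, -0.6, -6.0]
opening: 0.0601
```

```bash
python3 -c "
from h import *
d=grab('side','s6.png');a=d['frame'][110:260,250:450,::-1];cv2.imwrite('pics/s6c.png',cv2.resize(a,(800,600)))
go(BR+[0,0,.12],-5.9,30,True)"
```

```text
t 13.5 q [-0.84  0.31  1.5   0.41  1.73 -0.75] tcp [ 538.8 -312.1  153. ] open 60.3 F [ 0.4  0.2 -5.8]
 turn [ 0.005 -0.01  -0.044] rows>= 1.0  shift cm (after turn) [-35.8   25.    -7.77]  (before turn) [-34.6   26.57  -7.99]
```

View pics/s6c.png

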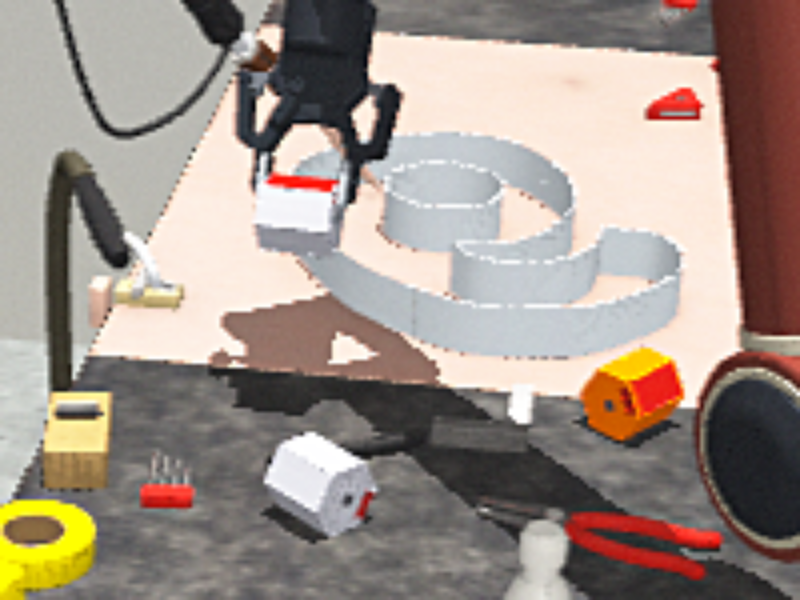

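servo_tool(commands=[0.005,-0.01,-0.044,-2,1.5,-0.5,0,0,0,0,-3.5,2.4,-0.8,0,0,0,0,-3.5,2.4,-0.8,0,0,0,0,-3.5,2.4,-0.8,0,0,0,0,-3.5,2.4,-0.8,0,0,0,0,-3.5,2.4,-0.8,0,0,0,0,-3.5,2.4,-0.8,0,0,0,0,-3.5,2.4,-0.8,0,0,0,0,-3.5,2.4,-0.8,0,0,0,0,-3.5,2.4,-0.8,0,0,0,0,-2,1.4,-0.2,0,0,0,0,0,0,0,0])

```text
t: 14.7
tool_pos: [0.4949, 0.1435, 0.1152]
tool_rot: [-0.785, 1.421, -0.915]
contact_force: [0.1, -0.7, -6.2]
opening: 0.0605
```

```bash
python3 -c "
from h import *
go(BR+[0,0,.08],-5.9,30,True)"
```

```text
t 14.7 q [-0.14 -0.19  2.07  0.5   1.31 -0.21] tcp [494.9 143.5 115.2] open 60.5 F [ 0.1 -0.7 -6.2]
 turn [-0.008  0.032  0.041] rows>= 1.0  shift cm (after turn) [3.16 2.75 1.27]  (before turn) [3.09 2.89 1.15]
```

servo_tool(commands=[-0.008,0.032,0.041,1,0.9,0.4,0,0,0,0,1.1,0.9,0.4,0,0,0,0,1,0.9,0.4,0,0,0,0,0,0,0,0,0,0,0,0,0,0,0])

```text
t: 15.2
tool_pos: [0.5053, 0.1287, 0.077]
tool_rot: [-0.755, 1.451, -0.896]
contact_force: [-0.1, -0.4, -4.7]
opening: 0.0607
```

```bash
python3 -c "
from h import *
go(BR+[0,0,.035],-5.9,30,True)"
```

```text
t 15.2 q [-0.19 -0.1   2.07  0.54  1.27 -0.29] tcp [505.3 128.7  77. ] open 60.7 F [-0.1 -0.4 -4.7]
 turn [-0.003  0.011  0.008] rows>= 1.0  shift cm (after turn) [2.32 4.03 0.09]  (before turn) [2.29 4.05 0.05]
```

servo_tool(commands=[0,0.011,0.008,0.7,1.2,0.1,0,0,0,0,0.7,1.2,0,0,0,0,0,0.6,1,0,0,0,0,0,0.3,0.6,0,0,0,0,0,0,0,0,0,0,0,0,0,0,0,0])

```text
t: 15.8
tool_pos: [0.5067, 0.1281, 0.0267]
tool_rot: [-0.745, 1.464, -0.897]
contact_force: [0.1, 0.1, -4.6]
opening: 0.0611
```

```bash
python3 -c "
from h import *
go(BR+[0,0,.028],-5.9,30,True)
d=grab('side','s7.png');a=d['frame'][200:320,230:390,::-1];cv2.imwrite('pics/s7c.png',cv2.resize(a,(800,600)))"
```

```text
t 15.8 q [-0.2  -0.01  2.08  0.57  1.18 -0.34] tcp [506.7 128.1  26.7] open 61.1 F [ 0.1  0.1 -4.6]
 turn [-0.003 -0.001 -0.   ] rows>= 1.0  shift cm (after turn) [ 0.11  0.3  -0.06]  (before turn) [ 0.11  0.3  -0.06]
```

View pics/s7c.png

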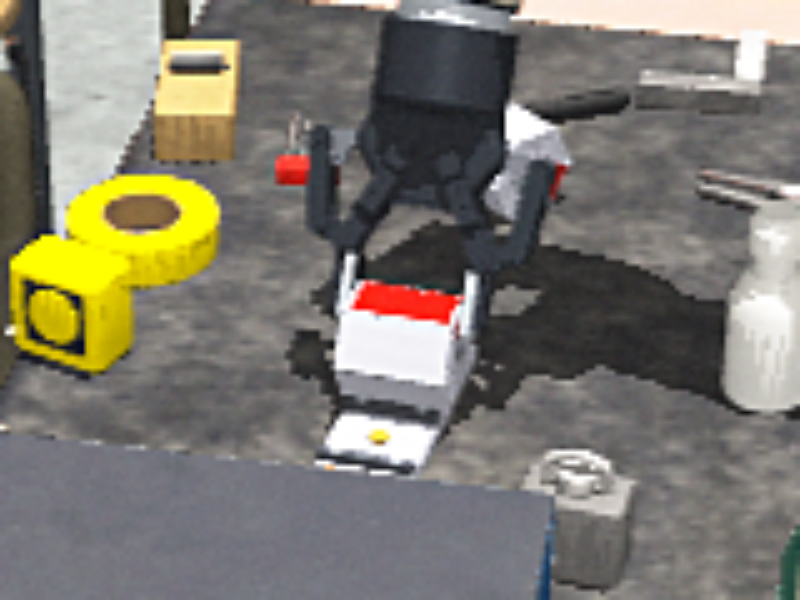

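servo_tool(commands=[0,0,0,0.1,0.2,-0.05,0,0,0,0,0.1,0.2,0,0,0,0,0,0,0,0,0])

```text
t: 16.15
tool_pos: [0.5084, 0.1284, 0.0268]
tool_rot: [-0.743, 1.46, -0.894]
contact_force: [-0.1, -0.6, -5.4]
opening: 0.0605
```

```bash
python3 -c "
from h import *
go(BR+[0,0,.028],-5.9,30,True)
d=grab('top','t7.png');a=d['frame'][150:300,170:370,::-1];cv2.imwrite('pics/t7c.png',cv2.resize(a,(800,600)))"
```

```text
t 16.1 q [-0.2  -0.    2.08  0.57  1.18 -0.35] tcp [508.4 128.4  26.8] open 60.5 F [-0.1 -0.6 -5.4]
 turn [-0.005  0.003 -0.002] rows>= 1.0  shift cm (after turn) [ 0.16  0.29 -0.22]  (before turn) [ 0.16  0.29 -0.22]
```

View pics/t7c.png

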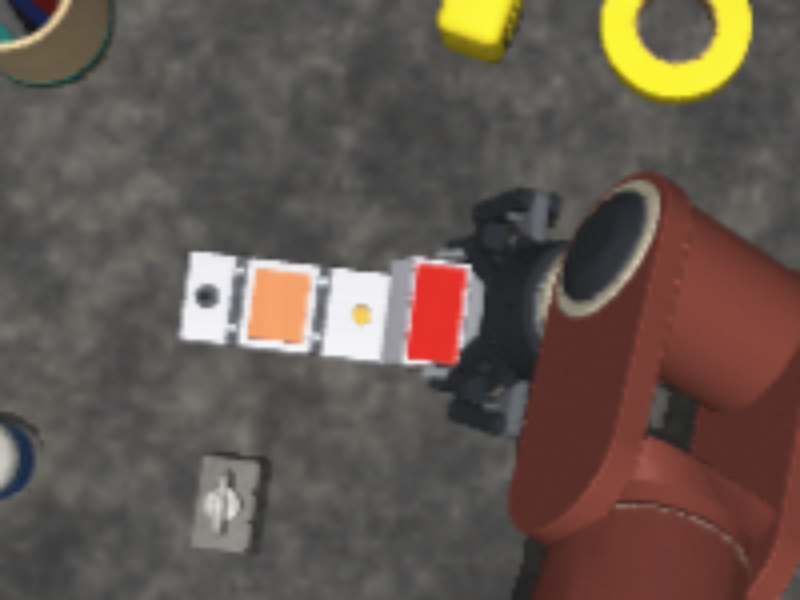

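```bash
cat >> h.py <<'E'
def red(d,u0,u1,v0,v1,z,lo=0,hi=6):
    hs=cv2.cvtColor(d['frame'],cv2.COLOR_RGB2HSV);m=np.zeros((480,640),bool)
    m[v0:v1,u0:u1]=(((hs[...,0]<=hi)&(hs[...,0]>=lo))&(hs[...,1]>120)&(hs[...,2]>120))[v0:v1,u0:u1]
    v,u=np.nonzero(m);q=np.array([ray(d,a,b,z)[:2]*1000 for a,b in zip(u,v)],np.float32)
    r=cv2.minAreaRect(q);P=cloud(d)[m]
    print(len(q),'rect',np.round(r[0],1),np.round(r[1],1),round(r[2],1),'mean',q.mean(0).round(1),'depth med z',np.median(P[:,2]).round(4),'mean',(P.mean(0)*1000).round(1))
    A=np.c_[P[:,:2]-P[:,:2].mean(0),np.ones(len(P))];print('  slope',np.linalg.lstsq(A,P[:,2],rcond=None)[0].round(3))
E
python3 -c "
from h import *
d=dict(np.load('last_top.npz'))
red(d,265,292,210,245,.071); red(d,228,252,210,242,.012,7,20)"
```

```text
287 rect [506.3 120. ] [28.4 55.4] 87.1 mean [506. 120.] depth med z 0.0704 mean [504.7 119.1  84. ]
  slope [-2.516 -6.458  0.084]
213 rect [515.3 218.9] [30.7 40.2] 83.7 mean [515.1 218.9] depth med z 0.0129 mean [515.1 218.8  12.9]
  slope [ 0.021 -0.051  0.013]
```

servo_tool(commands=[0,0,0,0.1,0.3,-0.2,0,0,0,0,0.15,0.3,0,0])

```text
t: 16.4
tool_pos: [0.509, 0.1291, 0.0259]
tool_rot: [-0.741, 1.456, -0.891]
contact_force: [-15.0, -8.8, 25.6]
opening: 0.0608
```

```bash
python3 -c "
from h import *
go(BR+[0,0,.028],-5.9,30,True)
print(monitor.get_obs()['wrist_torque'])"
```

```text
t 16.4 q [-0.19 -0.    2.08  0.58  1.18 -0.35] tcp [509.  129.1  25.9] open 60.8 F [-15.   -8.8  25.6]
 turn [-0.006  0.006 -0.005] rows>= 1.0  shift cm (after turn) [ 0.18  0.16 -0.27]  (before turn) [ 0.18  0.16 -0.28]
[0.41214791 2.93693684 1.200788  ]
```

servo_tool(commands=[0,0,0,0.1,-0.2,-0.3,0,0,0,0,0,0,0,0])

```text
t: 16.6
tool_pos: [0.5064, 0.1273, 0.0279]
tool_rot: [-0.741, 1.454, -0.892]
contact_force: [0.6, 0.1, -5.7]
opening: 0.0603
```

```bash
python3 -c "
from h import *
go(BR+[0,0,.028],-5.9,30,True)
d=grab('top','t8.png');red(d,265,292,210,245,.07)"
```

```text
t 16.6 q [-0.2  -0.01  2.09  0.57  1.18 -0.35] tcp [506.4 127.3  27.9] open 60.3 F [ 0.6  0.1 -5.7]
 turn [-0.008  0.007 -0.005] rows>= 1.0  shift cm (after turn) [ 0.1   0.44 -0.03]  (before turn) [ 0.1   0.44 -0.04]
285 rect [504.7 118.2] [28.9 55.3] 84.1 mean [504.4 119. ] depth med z 0.0717 mean [504.2 118.9  71.4]
  slope [ 0.008 -0.011  0.071]
```

servo_tool(commands=[0,0,0,0.15,0.35,0,0,0,0,0,0,0,0,0])

```text
t: 16.85
tool_pos: [0.5074, 0.1279, 0.0262]
tool_rot: [-0.739, 1.454, -0.89]
contact_force: [0.4, -0.7, -5.9]
opening: 0.0607
```

servo_tool(commands=[0,0,0,0,0.15,0,0,0,0,0,0,0,0,0.8,0,0,0,0,0,0,1,0,0,0,0,0,0,1])

```text
t: 17.25
tool_pos: [0.5094, 0.1292, 0.0271]
tool_rot: [-0.736, 1.453, -0.889]
contact_force: [0.1, -0.4, 0.8]
opening: 0.0849
```

```bash
python3 -c "
from h import *
go(BR+[0,0,.028],-5.9,30,True)
d=grab('top','t9.png');red(d,265,292,210,245,.068);a=d['frame'][150:300,170:370,::-1];cv2.imwrite('pics/t9c.png',cv2.resize(a,(800,600)))"
```

```text
t 17.2 q [-0.2  -0.    2.08  0.58  1.18 -0.36] tcp [509.4 129.2  27.1] open 84.9 F [ 0.1 -0.4  0.8]
 turn [-0.01   0.009 -0.009] rows>= 1.0  shift cm (after turn) [ 0.25  0.26 -0.31]  (before turn) [ 0.25  0.25 -0.32]
286 rect [505.9 119.4] [28.8 55.1] 84.9 mean [505.9 120. ] depth med z 0.0695 mean [505.3 119.7  73.9]
  slope [-1.571 -3.916  0.074]
```

View pics/t9c.png

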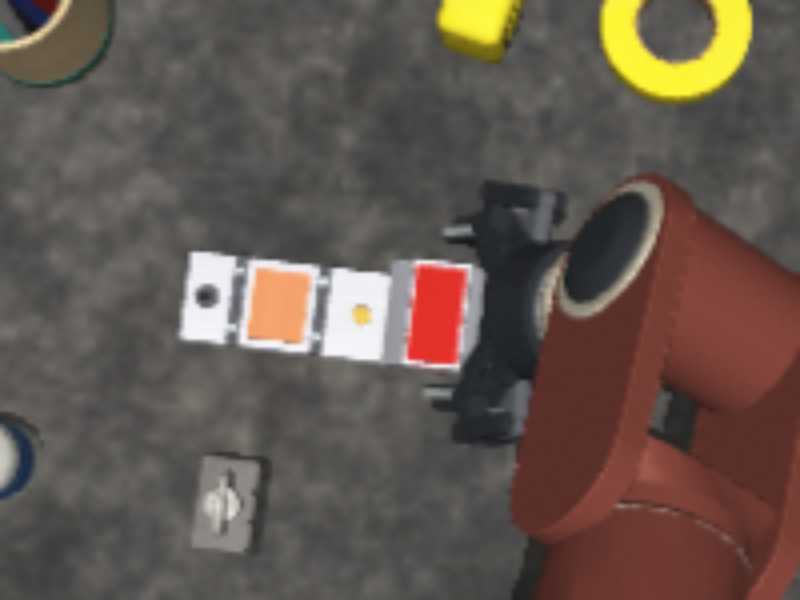

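servo_tool(commands=[0,0,0,0,-1.5,-0.3,1,0,0,0,0,-3,0,1,0,0,0,0,-4,0,1,0,0,0,0,-4,0,1,0,0,0,0,-3,0,1])

```text
t: 17.8
tool_pos: [0.4923, 0.0522, 0.1591]
tool_rot: [-0.741, 1.463, -0.88]
contact_force: [0.5, 0.4, -0.2]
opening: 0.0853
```

```bash
python3 -c "
from h import *
go([.4865,-.123,.13],-40.7,30,True)
d0=cv2.imread('pics/top0.png')
d=grab('top','t10.png');red(d,265,292,210,245,.068);P=cloud(d)
a=d['frame'][150:300,340:490,::-1];cv2.imwrite('pics/t10c.png',cv2.resize(a,(600,600)))
# marker in B frame, from first image
import numpy as np
hs=cv2.cvtColor(d0,cv2.COLOR_BGR2HSV);m=np.zeros((480,640),bool);m[215:272,402:440]=(hs[...,2]<45)[215:272,402:440]
v,u=np.nonzero(m);q=np.array([ray(d,x,y,.008)[:2] for x,y in zip(u,v)])
A=np.array([.758,-.652]);L=np.array([.652,.758]);r=(q-[.4865,-.123]);s=np.c_[r@A,r@L]*1000
i=np.argsort(np.hypot(*s.T));print(len(q),q.min(0),q.max(0));print(s[i][:12].round(),q[np.argmax(q[:,0])])
"
```

```text
t 17.8 q [-0.36 -0.21  2.02  0.52  1.49 -0.35] tcp [492.3  52.2 159.1] open 85.3 F [ 0.5  0.4 -0.2]
 turn [ 0.309  0.53  -0.012] rows>= 4.0  shift cm (after turn) [13.29 -2.41 10.99]  (before turn) [16.7  -4.62  1.66]
286 rect [505.9 119.4] [28.8 55.1] 84.9 mean [505.9 120. ] depth med z 0.0695 mean [504.9 119.3  78.6]
  slope [-2.215 -5.571  0.079]
61 [ 0.41399035 -0.25213282] [ 0.53408365 -0.18183912]
[[ 65. -32.]
 [ 69. -22.]
 [ 71. -17.]
 [ 66. -30.]
 [ 68. -25.]
 [ 64. -35.]
 [ 71. -20.]
 [ 68. -29.]
 [ 62. -40.]
 [ 70. -24.]
 [ 73. -15.]
 [ 66. -34.]] [ 0.53408365 -0.18183912]
```

View pics/t10c.png

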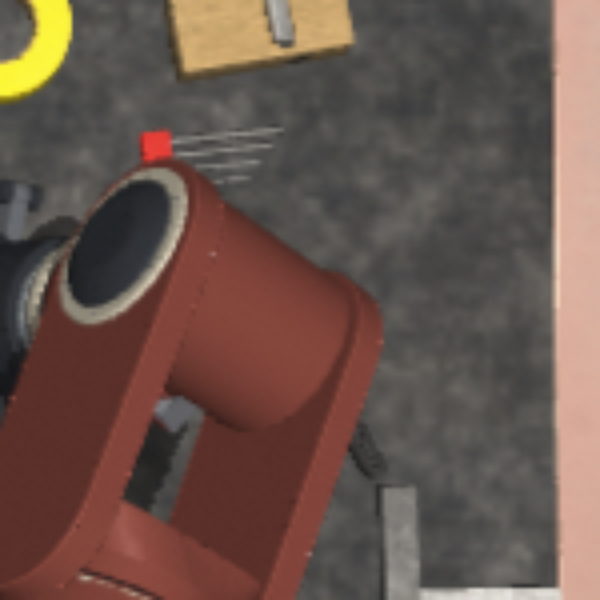

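servo_tool(commands=[0.077,0.132,-0.003,0,0,0,1,0.077,0.132,-0.003,0,0,0,1,0.077,0.132,-0.003,0,0,0,1,0.077,0.132,-0.003,0,0,0,1,0,0,0,3.3,-0.6,2.7,1,0,0,0,3.3,-0.6,2.7,1,0,0,0,3.3,-0.6,2.7,1,0,0,0,2.5,-0.6,2,1,0,0,0,0,0,0,1])

```text
t: 18.75
tool_pos: [0.4999, -0.1094, 0.1266]
tool_rot: [-0.288, 1.698, -1.337]
contact_force: [0.1, 1.0, 0.3]
opening: 0.0857
```

```bash
python3 -c "
from h import *
go([.4865,-.123,.10],-40.7,30,True)"
```

```text
t 18.8 q [-0.68 -0.25  2.11  0.56  1.3  -0.14] tcp [ 499.9 -109.4  126.6] open 85.7 F [0.1 1.  0.3]
 turn [-0.01   0.02  -0.013] rows>= 1.0  shift cm (after turn) [ 2.98  3.25 -0.13]  (before turn) [ 3.02  3.21 -0.22]
```

servo_tool(commands=[-0.01,0.02,-0.013,1.1,1.2,-0.1,1,0,0,0,1.1,1.2,0,1,0,0,0,0.8,0.8,0,1,0,0,0,0,0,0,1])

```text
t: 19.15
tool_pos: [0.4918, -0.114, 0.0791]
tool_rot: [-0.295, 1.727, -1.342]
contact_force: [-0.3, 1.1, 0.1]
opening: 0.0855
```

```bash
python3 -c "
from h import *
go([.4865,-.123,.027],-40.7,30,True)"
```

```text
t 19.1 q [-0.69 -0.19  2.14  0.56  1.23 -0.18] tcp [ 491.8 -114.    79.1] open 85.5 F [-0.3  1.1  0.1]
 turn [ 0.004 -0.001  0.   ] rows>= 1.0  shift cm (after turn) [3.49 5.9  0.19]  (before turn) [3.49 5.9  0.22]
```

servo_tool(commands=[0,0,0,0.8,1.4,0.2,1,0,0,0,0.8,1.4,0,1,0,0,0,0.8,1.4,0,1,0,0,0,0.6,1,0,1,0,0,0,0.3,0.5,0,1,0,0,0,0,0,0,1,0,0,0,0,0,0,1])

```text
t: 19.85
tool_pos: [0.4939, -0.1116, 0.0114]
tool_rot: [-0.297, 1.723, -1.338]
contact_force: [-0.5, -0.2, 0.6]
opening: 0.0855
```

```bash
python3 -c "
from h import *
go([.4865,-.123,.027],-40.7,30,True)"
```

```text
t 19.9 q [-0.68 -0.06  2.16  0.59  1.11 -0.27] tcp [ 493.9 -111.6   11.4] open 85.5 F [-0.5 -0.2  0.6]
 turn [ 0.006  0.004 -0.002] rows>= 1.0  shift cm (after turn) [ 0.38 -0.13  0.18]  (before turn) [ 0.39 -0.13  0.18]
```

servo_tool(commands=[0,0,0,0.4,-0.15,0.2,1,0,0,0,0,0,0,1])

```text
t: 20.05
tool_pos: [0.4935, -0.117, 0.012]
tool_rot: [-0.297, 1.72, -1.339]
contact_force: [0.0, 0.5, -0.1]
opening: 0.0852
```

```bash
python3 -c "
from h import *
go([.4865,-.123,.027],-40.7,30,True)"
```

```text
t 20.1 q [-0.69 -0.06  2.16  0.59  1.11 -0.28] tcp [ 493.5 -117.    12. ] open 85.2 F [ 0.   0.5 -0.1]
 turn [ 0.003  0.006 -0.002] rows>= 1.0  shift cm (after turn) [ 0.04  0.14 -0.14]  (before turn) [ 0.04  0.14 -0.14]
```

servo_tool(commands=[0,0,0,0,0.1,-0.1,0,0,0,0,0,0,0,0,0,0,0,0,0,0,0,0,0,0,0,0,0,0,0,0,0,0,0,0,0])

```text
t: 20.55
tool_pos: [0.4939, -0.1174, 0.0124]
tool_rot: [-0.296, 1.718, -1.342]
contact_force: [0.2, -0.4, 0.2]
opening: 0.0605
```

```bash
python3 -c "
from h import *
go([.4865,-.123,.17],-40.7,30,True)"
```

```text
t 20.6 q [-0.69 -0.06  2.16  0.59  1.11 -0.28] tcp [ 493.9 -117.4   12.4] open 60.5 F [ 0.2 -0.4  0.2]
 turn [ 0.     0.006 -0.001] rows>= 1.0  shift cm (after turn) [ -7.1  -12.2   -0.19]  (before turn) [ -7.11 -12.19  -0.15]
```

servo_tool(commands=[0,0,0,-0.7,-1.2,0,0,0,0,0,-1.4,-2.5,0,0,0,0,0,-1.6,-2.8,0,0,0,0,0,-1.6,-2.8,0,0,0,0,0,-1.6,-2.8,0,0,0,0,-0.131,0,0,0,0,0,0,-0.131,0,0,0,0,0,0,-0.131,0,0,0,0,0,0,-0.131,0,0,0,0,0,0,-0.131,0,0,0,0,0,0,-0.131,0,0,0,0,0,0,-0.131,0,0,0,0,0,0,-0.131,0,0,0,0,0,0,0,0,0,0,0])

```text
t: 21.95
tool_pos: [0.485, -0.1119, 0.1582]
tool_rot: [-1.365, 1.588, -2.058]
contact_force: [0.3, -0.1, -5.5]
opening: 0.0607
```

```bash
python3 -c "
from h import *
go(BL+[0,0,.12],-5.9,-30,True)"
```

```text
t 21.9 q [-0.11  0.05  1.78 -0.45  1.65  0.64] tcp [ 485.  -111.9  158.2] open 60.7 F [ 0.3 -0.1 -5.5]
 turn [ 0.322 -0.52   0.037] rows>= 4.0  shift cm (after turn) [-30.06 -12.43  -0.38]  (before turn) [-24.48 -10.28 -18.79]
```

servo_tool(commands=[0.081,-0.13,0.009,0,0,0,0,0.081,-0.13,0.009,0,0,0,0,0.081,-0.13,0.009,0,0,0,0,0.081,-0.13,0.009,0,0,0,0,0,0,0,-3,-1.2,0,0,0,0,0,-4,-1.6,0,0,0,0,0,-4,-1.6,0,0,0,0,0,-4,-1.6,0,0,0,0,0,-4,-1.6,0,0,0,0,0,-4,-1.6,0,0,0,0,0,-3,-1.3,0,0,0,0,0,-2,-0.9,0,0,0,0,0,0,0,0,0])

```text
t: 23.25
tool_pos: [0.5154, 0.197, 0.1243]
tool_rot: [-1.515, 1.054, -1.654]
contact_force: [-0.3, 0.5, -4.5]
opening: 0.0604
```

```bash
python3 -c "
from h import *
go(BL+[0,0,.08],-5.9,-30,True)"
```

```text
t 23.2 q [ 0.45  0.16  1.7  -0.41  1.55  0.64] tcp [515.4 197.  124.3] open 60.4 F [-0.3  0.5 -4.5]
 turn [ 0.007 -0.029 -0.037] rows>= 1.0  shift cm (after turn) [-3.48  3.61 -0.22]  (before turn) [-3.34  3.74 -0.3 ]
```

servo_tool(commands=[0.007,-0.029,-0.037,-1.2,1.2,-0.1,0,0,0,0,-1.2,1.2,-0.1,0,0,0,0,-1,1.2,0,0,0,0,0,0,0,0,0])

```text
t: 23.65
tool_pos: [0.5149, 0.2078, 0.0761]
tool_rot: [-1.55, 1.018, -1.654]
contact_force: [-0.5, -0.5, -4.5]
opening: 0.0608
```

```bash
python3 -c "
from h import *
go(BL+[0,0,.031],-5.9,-30,True)"
```

```text
t 23.6 q [ 0.47  0.24  1.71 -0.43  1.5   0.68] tcp [514.9 207.8  76.1] open 60.8 F [-0.5 -0.5 -4.5]
 turn [ 0.001 -0.005 -0.007] rows>= 1.0  shift cm (after turn) [-2.6   4.23 -0.06]  (before turn) [-2.57  4.24 -0.07]
```

servo_tool(commands=[0,0,-0.007,-0.7,1.2,0,0,0,0,0,-0.7,1.2,0,0,0,0,0,-0.7,1,0,0,0,0,0,-0.5,0.8,0,0,0,0,0,0,0,0,0,0,0,0,0,0,0,0])

```text
t: 24.25
tool_pos: [0.5164, 0.2081, 0.0237]
tool_rot: [-1.553, 1.016, -1.662]
contact_force: [-0.6, 0.6, -1.4]
opening: 0.0609
```

```bash
python3 -c "
from h import *
go(BL+[0,0,.029],-5.9,-30,True)
d=grab('top','t11.png');a=d['frame'][150:300,170:370,::-1];cv2.imwrite('pics/t11c.png',cv2.resize(a,(800,600)))
d=grab('side','s11.png');a=d['frame'][200:320,230:390,::-1];cv2.imwrite('pics/s11c.png',cv2.resize(a,(800,600)))"
```

```text
t 24.2 q [ 0.48  0.32  1.72 -0.44  1.43  0.72] tcp [516.4 208.1  23.7] open 60.9 F [-0.6  0.6 -1.4]
 turn [ 0.001 -0.009 -0.   ] rows>= 1.0  shift cm (after turn) [-0.04 -0.13 -0.21]  (before turn) [-0.04 -0.13 -0.21]
```

View pics/t11c.png

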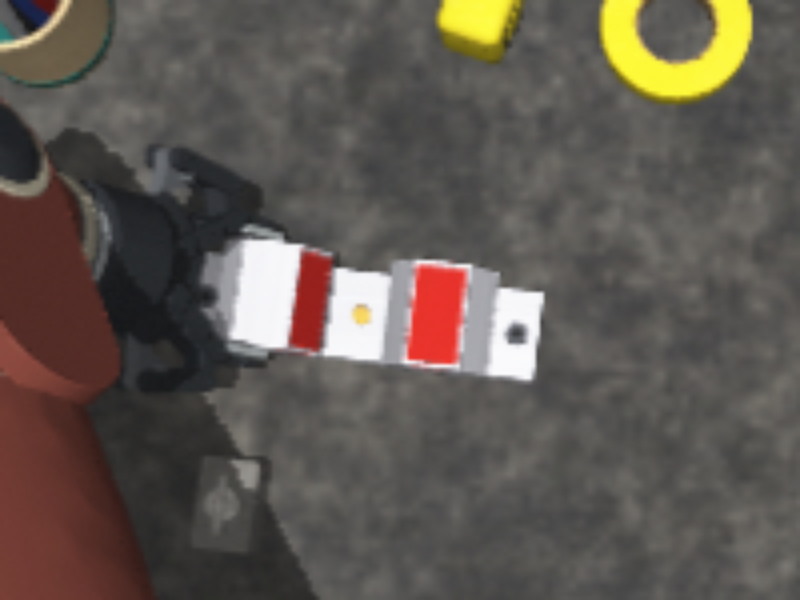

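View pics/s11c.png

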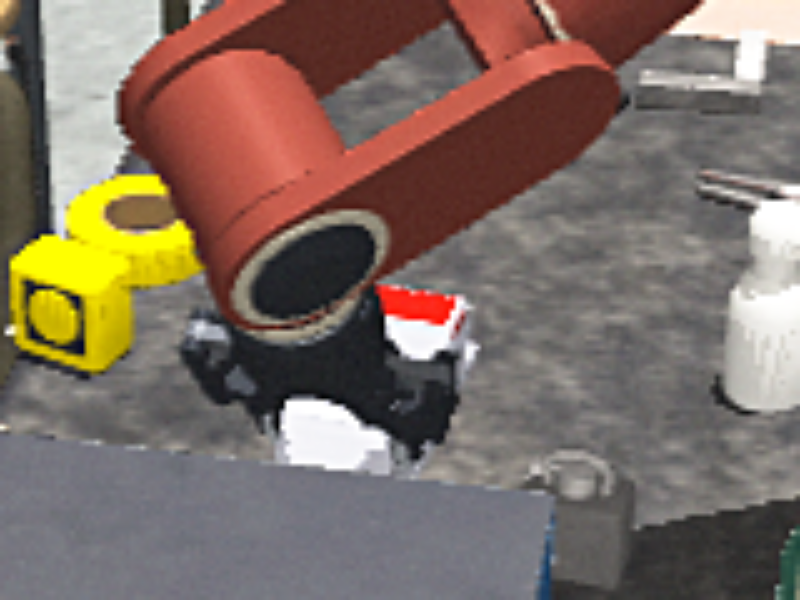

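servo_tool(commands=[0,0,0,0,0,-0.2,0,0,0,0,0,0,0,0,0,0,0,0,0,0,0.8,0,0,0,0,0,0,1,0,0,0,0,0,0,1])

```text
t: 24.85
tool_pos: [0.5165, 0.2089, 0.0275]
tool_rot: [-1.547, 1.013, -1.665]
contact_force: [-0.1, 1.3, -0.8]
opening: 0.0851
```

```bash
python3 -c "
from h import *
go(BL+[0,0,.029],-5.9,-30,True)
d=grab('top','t12.png');a=d['frame'][150:300,170:370,::-1];cv2.imwrite('pics/t12c.png',cv2.resize(a,(800,600)))
P=cloud(d);p=P[205:245,220:255].reshape(-1,3);k=p[(p[:,2]>.06)&(p[:,2]<.078)];print(len(k),np.median(k,0),np.median(P[215:232,233:240].reshape(-1,3),0))"
```

```text
t 24.9 q [ 0.48  0.31  1.72 -0.44  1.43  0.72] tcp [516.5 208.9  27.5] open 85.1 F [-0.1  1.3 -0.8]
 turn [-0.004 -0.011 -0.001] rows>= 1.0  shift cm (after turn) [-0.17  0.25 -0.21]  (before turn) [-0.16  0.25 -0.21]
514 [0.51402169 0.21835863 0.06825777] [0.5162697  0.21840996 0.0684266 ]
```

View pics/t12c.png

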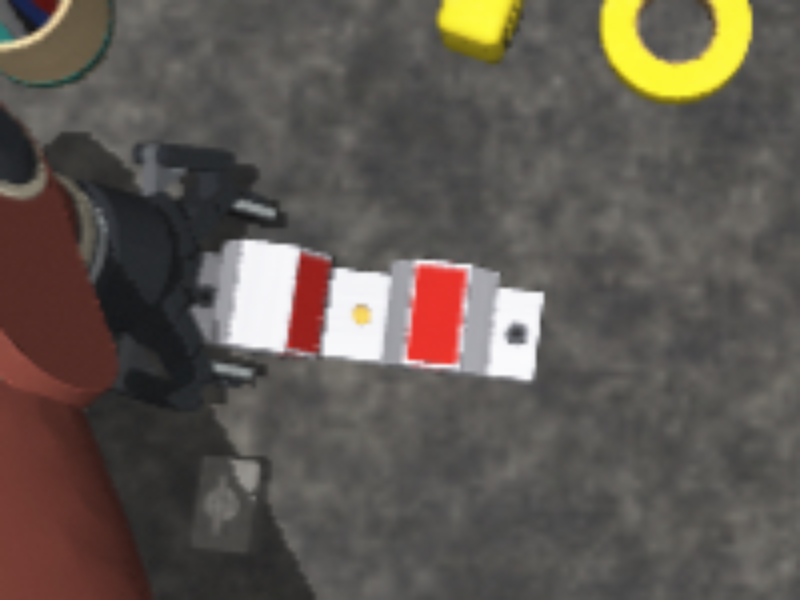

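servo_tool(commands=[0,0,0.131,-0.25,-0.1,-0.2,1,0,0,0.131,-0.25,-0.1,0,1,0,0,0.131,-0.25,-0.1,0,1,0,0,0.131,-0.25,-0.1,0,1])

```text
t: 25.3
tool_pos: [0.5177, 0.2241, 0.0296]
tool_rot: [-1.133, 1.283, -1.278]
contact_force: [-1.2, -0.2, 0.3]
opening: 0.0853
```

```bash
python3 -c "
from h import *
go(BL+[0,0,.032],-5.9,0,True)
go(BL+[0,0,.032],-5.9,30,True)"
```

```text
t 25.3 q [0.27 0.08 1.91 0.01 1.14 0.37] tcp [517.7 224.1  29.6] open 85.3 F [-1.2 -0.2  0.3]
 turn [-0.014 -0.001 -0.02 ] rows>= 1.0  shift cm (after turn) [ 0.56  0.46 -0.17]  (before turn) [ 0.57  0.44 -0.18]
t 25.3 q [0.27 0.08 1.91 0.01 1.14 0.37] tcp [517.7 224.1  29.6] open 85.3 F [-1.2 -0.2  0.3]
 turn [-0.014  0.003  0.504] rows>= 4.0  shift cm (after turn) [-0.24  0.37 -0.17]  (before turn) [-0.39  0.21 -0.17]
```

servo_tool(commands=[-0.007,0,0.126,-0.1,0,-0.1,1,-0.007,0,0.126,-0.1,0,0,1,0,0,0.126,-0.1,0,0,1,0,0,0.126,-0.1,0,0,1,0,0,0,0,0,0,1])

```text
t: 25.8
tool_pos: [0.5207, 0.226, 0.0363]
tool_rot: [-0.724, 1.459, -0.883]
contact_force: [0.8, 0.3, -0.5]
opening: 0.0854
```

```bash
python3 -c "
from h import *
go(BL+[0.001,0,.029],-5.9,30,True)"
```

```text
t 25.8 q [-0.01  0.02  2.04  0.62  1.1  -0.2 ] tcp [520.7 226.   36.3] open 85.4 F [ 0.8  0.3 -0.5]
 turn [-0.011  0.005 -0.022] rows>= 1.0  shift cm (after turn) [ 0.43  1.1  -0.35]  (before turn) [ 0.45  1.09 -0.37]
```

servo_tool(commands=[-0.011,0.005,-0.022,0.2,0.6,-0.4,1,0,0,0,0.2,0.6,0,1,0,0,0,0,0,0,1])

```text
t: 26.1
tool_pos: [0.5178, 0.2295, 0.0242]
tool_rot: [-0.753, 1.461, -0.899]
contact_force: [0.3, -0.1, -0.1]
opening: 0.0852
```

```bash
python3 -c "
from h import *
go(BL+[0.001,0,.028],-5.9,30,True)"
```

```text
t 26.1 q [ 0.02  0.04  2.04  0.59  1.08 -0.17] tcp [517.8 229.5  24.2] open 85.2 F [ 0.3 -0.1 -0.1]
 turn [-0.001  0.001  0.007] rows>= 1.0  shift cm (after turn) [ 0.16 -0.01 -0.03]  (before turn) [ 0.16 -0.01 -0.03]
```

servo_tool(commands=[0,0,0.007,0.1,0,0,0,0,0,0,0,0,0,0,0,0,0,0,0,0,0,0,0,0,0,0,0,0,0,0,0,0,0,0,0])

```text
t: 26.6
tool_pos: [0.5178, 0.2305, 0.0244]
tool_rot: [-0.752, 1.458, -0.891]
contact_force: [0.1, -0.9, -1.2]
opening: 0.0604
```

```bash
python3 -c "
from h import *
go(BL+[0.001,0,.028],-5.9,30,True)"
```

```text
t 26.6 q [ 0.01  0.04  2.04  0.6   1.08 -0.18] tcp [517.8 230.5  24.4] open 60.4 F [ 0.1 -0.9 -1.2]
 turn [0.001 0.007 0.001] rows>= 1.0  shift cm (after turn) [ 0.24 -0.05 -0.01]  (before turn) [ 0.24 -0.05 -0.02]
```

servo_tool(commands=[0,0,0,-0.5,-1,0,0,0,0,0,-1,-1.7,0,0,0,0,0,-1,-1.8,0,0,0,0,0,-1,-1.8,0,0,0,0,-0.131,0.2,0,0,0,0,0,-0.131,0.2,0,0,0,0,0,-0.131,0.2,0,0,0,0,0,-0.131,0.2,0,0,0,0,0,-0.131,0.2,0,0,0,0,0,-0.131,0.2,0,0,0,0,0,-0.131,0.2,0,0,0,0,0,-0.131,0.2,0,0,0,0,0,0,0,0,0,0])

```text
t: 27.9
tool_pos: [0.5076, 0.2132, 0.0966]
tool_rot: [-1.595, 0.993, -1.679]
contact_force: [-0.7, -0.1, -5.7]
opening: 0.0605
```

```bash
python3 -c "
from h import *
go(BL+[0,0,.06],-5.9,-30,True)"
```

```text
t 27.9 q [ 0.5   0.24  1.68 -0.45  1.57  0.69] tcp [507.6 213.2  96.6] open 60.5 F [-0.7 -0.1 -5.7]
 turn [ 0.009 -0.     0.041] rows>= 1.0  shift cm (after turn) [-1.77  3.72  0.72]  (before turn) [-1.92  3.63  0.75]
```

servo_tool(commands=[0.009,0,0.041,-0.6,1.2,0.3,0,0,0,0,-0.6,1.3,0.4,0,0,0,0,-0.5,1.1,0,0,0,0,0,0,0,0,0,0,0,0,0,0,0,0])

```text
t: 28.4
tool_pos: [0.5134, 0.2087, 0.0545]
tool_rot: [-1.553, 1.02, -1.649]
contact_force: [0.2, -0.7, -3.9]
opening: 0.0608
```

```bash
python3 -c "
from h import *
go(BL+[0,0,.033],-5.9,-30,True)
d=grab('top','t13.png');red(d,225,258,205,245,.10)
a=d['frame'][150:300,170:370,::-1];cv2.imwrite('pics/t13c.png',cv2.resize(a,(800,600)))"
```

```text
t 28.4 q [ 0.48  0.27  1.71 -0.43  1.47  0.69] tcp [513.4 208.7  54.5] open 60.8 F [ 0.2 -0.7 -3.9]
 turn [ 0.003 -0.002 -0.008] rows>= 1.0  shift cm (after turn) [-1.35  2.22  0.1 ]  (before turn) [-1.33  2.23  0.11]
305 rect [513.9 217.5] [28.7 56.1] 83.4 mean [513.5 218.1] depth med z 0.1023 mean [512.4 216.5 110.7]
  slope [-1.222 -4.698  0.111]
```

View pics/t13c.png

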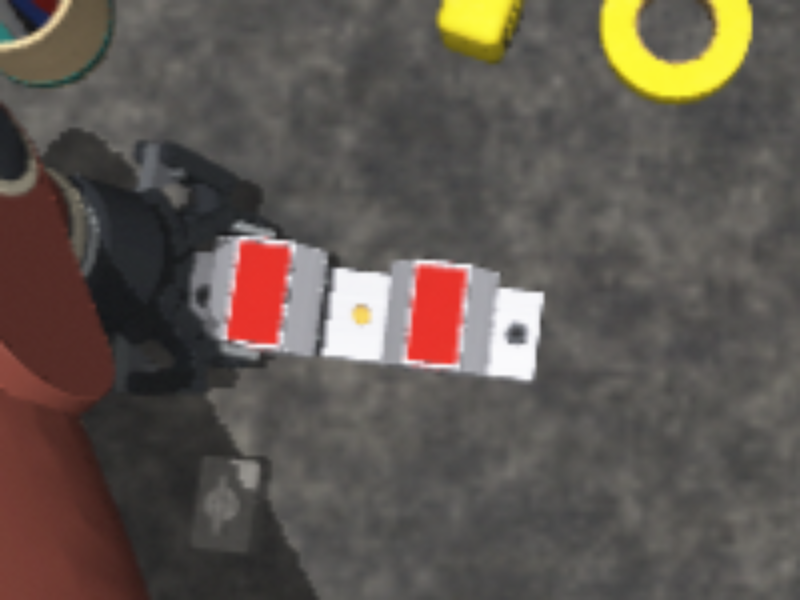

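servo_tool(commands=[0,0,-0.008,-0.5,0.9,0.1,0,0,0,0,-0.5,0.8,0,0,0,0,0,-0.3,0.5,0,0,0,0,0,-0.2,0.3,0,0,0,0,0,0,0,0,0])

```text
t: 28.95
tool_pos: [0.5149, 0.2097, 0.0236]
tool_rot: [-1.557, 1.015, -1.655]
contact_force: [-0.8, -0.9, -5.0]
opening: 0.0605
```

```bash
python3 -c "
from h import *
go(BL+[0,0,.028],-5.9,-30,True)
d=grab('top','t14.png');red(d,225,258,205,245,.07)"
```

```text
t 28.9 q [ 0.48  0.32  1.72 -0.43  1.43  0.72] tcp [514.9 209.7  23.6] open 60.5 F [-0.8 -0.9 -5. ]
 turn [ 0.003 -0.003 -0.001] rows>= 1.0  shift cm (after turn) [ 0.04  0.03 -0.05]  (before turn) [ 0.04  0.03 -0.05]
280 rect [515.4 219.4] [27.4 55.4] 83.5 mean [515.2 219.7] depth med z 0.0713 mean [514.5 218.9  75.9]
  slope [-1.064 -4.217  0.076]
```

servo_tool(commands=[0,0,0,-0.1,0.35,0,0,0,0,0,0,0,0,0])

```text
t: 29.2
tool_pos: [0.5164, 0.2098, 0.0225]
tool_rot: [-1.554, 1.013, -1.657]
contact_force: [0.7, 0.7, -5.7]
opening: 0.0606
```

servo_tool(commands=[0,0,0,-0.1,0.3,-0.1,0,0,0,0,0,0,-0.1,0.8,0,0,0,0,0,0,1,0,0,0,0,0,0,1])

```text
t: 29.6
tool_pos: [0.5175, 0.2102, 0.0243]
tool_rot: [-1.547, 1.009, -1.661]
contact_force: [-0.7, 0.1, 0.3]
opening: 0.0853
```

```bash
python3 -c "
from h import *
go(BL+[0,0,.028],-5.9,-30,True)
d=grab('top','t15.png');red(d,225,258,205,245,.068)"
```

```text
t 29.6 q [ 0.48  0.32  1.71 -0.44  1.42  0.72] tcp [517.5 210.2  24.3] open 85.3 F [-0.7  0.1  0.3]
 turn [-0.006 -0.007 -0.002] rows>= 1.0  shift cm (after turn) [ 0.07  0.12 -0.29]  (before turn) [ 0.07  0.12 -0.29]
283 rect [517.1 220.2] [27.4 55.2] 83.5 mean [517.  220.5] depth med z 0.0693 mean [516.9 220.3  69.4]
  slope [-0.014 -0.048  0.069]
```

servo_tool(commands=[0,0,0,0,-1,-0.2,1,0,0,0,0,-2.5,0,1,0,0,0,0,-3,0,1,0,0,0,0.5,-3.5,0,1,0,0,0.1,1.5,-2,0,1,0,0,0.13,1.5,-2,0,1,0,0,0.13,0,0,0,1,0,0,0.13,0,0,0,1])

```text
t: 30.45
tool_pos: [0.5175, 0.2539, 0.1708]
tool_rot: [-1.167, 1.267, -1.298]
contact_force: [0.5, -1.3, -1.7]
opening: 0.0853
```

```bash
python3 -c "
from h import *
go(BL+[0,0,.1],-5.9,0)
d=grab('top','t16.png');red(d,225,258,205,245,.068);red(d,262,295,205,245,.068)
a=d['frame'][150:300,170:370,::-1];cv2.imwrite('pics/t16c.png',cv2.resize(a,(800,600)))
d=grab('side','s16.png');a=d['frame'][200:350,230:430,::-1];cv2.imwrite('pics/s16c.png',cv2.resize(a,(800,600)))"
```

```text
t 30.4 q [ 0.34 -0.03  1.77 -0.02  1.41  0.44] tcp [517.5 253.9 170.8] open 85.3 F [ 0.5 -1.3 -1.7]
 turn [-0.009  0.005  0.017] rows>= 1.0  shift cm (after turn) [3.52 5.88 0.15]  (before turn) [3.43 5.94 0.08]
175 rect [517.  219.9] [28.1 55.2] 83.4 mean [509.  222.7] depth med z 0.0692 mean [507.3 220.3  84. ]
  slope [-1.024 -5.444  0.084]
286 rect [505.9 119.4] [28.8 55.1] 84.9 mean [505.9 120. ] depth med z 0.0695 mean [505.8 119.9  69.5]
  slope [-0.004 -0.006  0.069]
```

View pics/t16c.png

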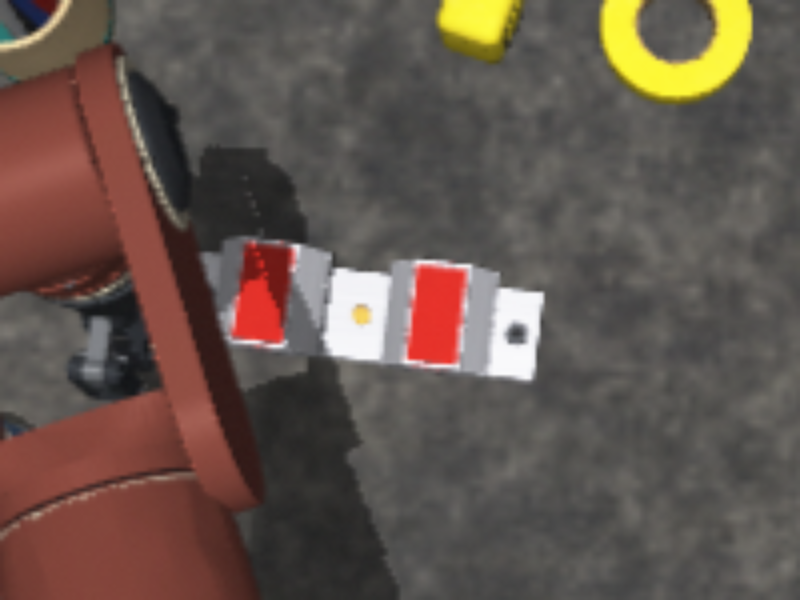

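View pics/s16c.png

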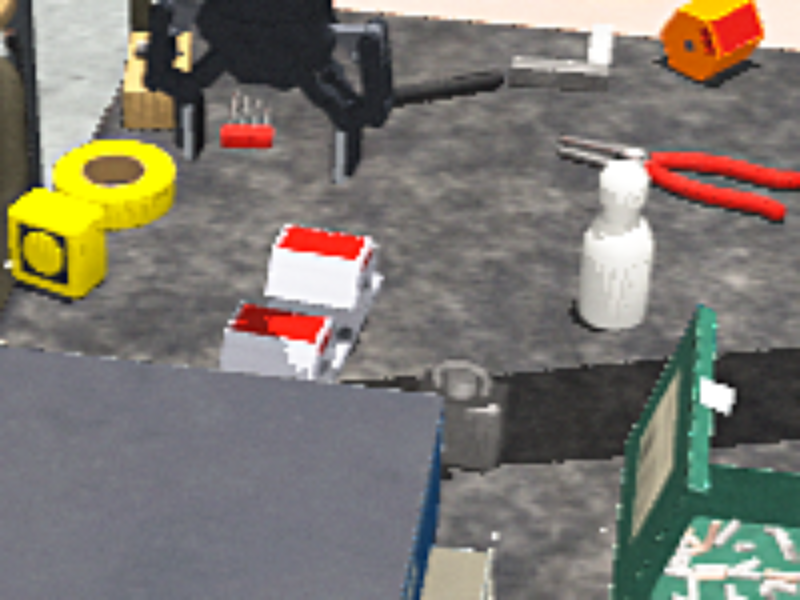

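servo_tool(commands=[0,0,0,-3,-3,-1,1,0,0,0,-2.5,-3,-3,1,0,0,0,-2.5,-3,-3,1,0,0,0,0,0,-3,1,0,0,0,0,0,0,1])

```text
t: 31.05
tool_pos: [0.4212, 0.3459, 0.2601]
tool_rot: [-1.179, 1.269, -1.314]
contact_force: [-0.7, 0.1, -1.0]
opening: 0.0853
```

```bash
python3 -c "
from h import *
d=grab('top','t17.png');P=cloud(d)
for n,c,(u0,u1,v0,v1) in (('B',BL,(222,262,200,250)),('A',BR,(262,300,200,255))):
    p=P[v0:v1,u0:u1].reshape(-1,3);k=p[(p[:,2]>.066)&(p[:,2]<.073)];a=p[(p[:,2]>.03)&(p[:,2]<.073)]
    for q in(k,a):
        r=cv2.minAreaRect((q[:,:2]*1000).astype(np.float32));e=np.r_[np.array(r[0])/1000-c[:2],0]
        print(n,len(q),np.round(r[0],1),np.round(r[1],1),round(r[2],1),'off nx,ny mm',(e@NX*1000).round(1),(e@NY*1000).round(1),'z',np.median(q[:,2]).round(4))
red(d,225,258,205,245,.068);red(d,262,295,205,245,.068)
red(d,262,295,205,245,.068)
a=d['frame'][100:340,150:470,::-1];cv2.imwrite('pics/t17c.png',cv2.resize(a,(800,600)))"
```

```text
B 352 [517.2 219.1] [40.  62.6] 83.7 off nx,ny mm 1.8 0.6 z 0.0693
B 703 [517.1 219.4] [64.8 62.8] 82.9 off nx,ny mm 1.6 0.8 z 0.066
A 341 [505.9 117.9] [40.1 62.4] 80.8 off nx,ny mm 0.9 -1.3 z 0.0693
A 713 [506.  119.4] [63.9 62.9] 84.6 off nx,ny mm 0.8 0.2 z 0.0655
283 rect [517.  220.1] [27.7 55.2] 83.5 mean [517.  220.5] depth med z 0.0696 mean [516.4 219.5  74.5]
  slope [-1.039 -4.188  0.074]
286 rect [505.9 119.4] [28.8 55.1] 84.9 mean [505.9 120. ] depth med z 0.0693 mean [505.4 119.7  73.8]
  slope [-1.571 -3.926  0.074]
286 rect [505.9 119.4] [28.8 55.1] 84.9 mean [505.9 120. ] depth med z 0.0693 mean [505.4 119.7  73.8]
  slope [-1.571 -3.926  0.074]
```

View pics/t17c.png

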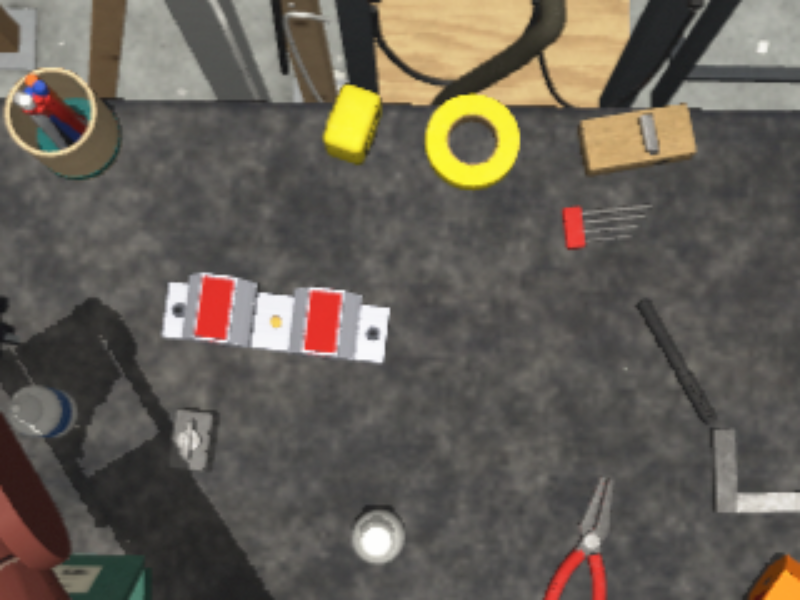

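```bash
python3 -c "
from h import *
a=cv2.imread('pics/top0.png').astype(int);b=cv2.imread('pics/t17.png').astype(int)
m=(np.abs(a-b).max(2)>60).astype(np.uint8)
n,l,s,c=cv2.connectedComponentsWithStats(m)
print([tuple(x) for x in s[1:] if x[4]>15])
print(ticket.finish_job())"
```

```text
[(np.int32(446), np.int32(200), np.int32(29), np.int32(29), np.int32(586)), (np.int32(53), np.int32(209), np.int32(93), np.int32(73), np.int32(2260)), (np.int32(223), np.int32(209), np.int32(30), np.int32(30), np.int32(563)), (np.int32(265), np.int32(215), np.int32(30), np.int32(29), np.int32(527)), (np.int32(127), np.int32(218), np.int32(15), np.int32(27), np.int32(170)), (np.int32(138), np.int32(219), np.int32(16), np.int32(19), np.int32(118)), (np.int32(364), np.int32(222), np.int32(36), np.int32(36), np.int32(650)), (np.int32(145), np.int32(238), np.int32(5), np.int32(10), np.int32(17)), (np.int32(40), np.int32(243), np.int32(60), np.int32(82), np.int32(1256)), (np.int32(163), np.int32(256), np.int32(9), np.int32(17), np.int32(74)), (np.int32(141), np.int32(259), np.int32(10), np.int32(9), np.int32(50)), (np.int32(154), np.int32(262), np.int32(7), np.int32(6), np.int32(25)), (np.int32(128), np.int32(269), np.int32(11), np.int32(15), np.int32(72)), (np.int32(155), np.int32(269), np.int32(9), np.int32(5), np.int32(21)), (np.int32(220), np.int32(269), np.int32(13), np.int32(19), np.
[... 2136 characters left out ...]
32(223), np.int32(442), np.int32(26), np.int32(28), np.int32(162)), (np.int32(321), np.int32(449), np.int32(25), np.int32(10), np.int32(68)), (np.int32(38), np.int32(451), np.int32(36), np.int32(23), np.int32(195)), (np.int32(360), np.int32(453), np.int32(15), np.int32(16), np.int32(92)), (np.int32(306), np.int32(467), np.int32(7), np.int32(5), np.int32(23)), (np.int32(0), np.int32(471), np.int32(3), np.int32(9), np.int32(17)), (np.int32(248), np.int32(471), np.int32(5), np.int32(8), np.int32(19)), (np.int32(370), np.int32(470), np.int32(7), np.int32(10), np.int32(23)), (np.int32(194), np.int32(477), np.int32(9), np.int32(3), np.int32(21))]
the job is handed in; nothing more can be done
None
```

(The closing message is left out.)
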